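# Put a bottle away in the touch-latch reagent drawer

### The arm

A 7-joint arm with a two-finger parallel gripper is mounted at the origin on the work surface. World frame = base frame: x ahead of the robot, y to its left, z up, the work surface at z = 0. Lengths are in m, angles in rad, forces in N, time in s.
With the tool pointing down it reaches from about 0.425 to 0.825 m from the base axis. Payload 3.6 kg.
Tool frame: the origin (TCP) lies at the very end of the fingers, on their centre line; the grasp point (between the pads) lies 19 mm behind it (pinch_z is the distance from the TCP to the grasp point, in m); x points along the fingers, z is the direction in which the jaws open and shut, and the axes are right-handed (so a half turn about x gives the same grasp; the last joint's range is limited). The gripper opens to 85 mm and grips with 20 to 120 N. Pads are 22 mm wide; open, the fingers measure 114 mm over their backs; the gripper's body (76 mm by 85 mm) begins 54 mm behind the grasp point. The pads swing forward as they close: fully open they stand 13 mm farther back than shut.
Start: joints at [-1.31, 0.615, -0.013, 1.423, 0.008, 1.103, -0.04], TCP at [0.184, 0.623, 0.231] pointing down, gripper open.
Joint ranges: [-3.12, 3.12], [-0.3, 2.06], [-1.34, 1.32], [0.26, 2.42], [-1.36, 4.5], [0.01, 1.98], [-2.84, 2.84]. Speed limits (rad/s): [2.79, 2.79, 3.14, 3.14, 3.14, 3.14, 3.14].

### API

Orientations are given as a unit quaternion [x, y, z, w].
In Python, from station import * gives the robot as it stands.
- The arm moves only by the shell command python3 -m creep 'ROWS' [FORCE]. ROWS is JSON, a list of rows, each an object of numbers: "tx", "ty", "tz": the shift along the tool's x, y, z in cm; "wx", "wy", "wz": the turn, a rotation vector about the tool's x, y, z in rad; "claw": the closure, from 0 (fully open) to 1 (shut). In form: [{"tx": .., "ty": .., "tz": .., "wx": .., "wy": .., "wz": .., "claw": ..}, ...]. A call has exactly 5 rows; each row is the pose to reach, as a shift and turn from the pose commanded when the call began, along the tool's axes at that moment; what a row does not reach only later rows make up. A row lasts 1/12 s, in which the tool goes at most 41.7 mm and 7.16 degrees, less where a joint would pass 70% of its speed; a pose out of reach is approached as far as the arm can. A call with a gripper value outside its range is refused whole. The fingers move at their own pace and stop on an object; FORCE is the grip in N (left out, the last holds). Time passes only in rows, so rows that repeat a pose let the fingers close, or fill a call up. It gives the time, the measured TCP pose, the force and the opening at its end, in the units of the state.
- get_obs(): the state, without advancing time (a new reading comes with each control period).
- snapshot(name): name is "scene" or "top"; returns the picture (400x640x3 uint8, red, green, blue); there is no depth.
- camera_model(name): a dict with "mtx" (3x3 intrinsics, pixels), "k1" (the pictures are not rectified: a ray, as slopes to the right and down, at radius r is drawn at 1 + k1 r^2 times it, then the intrinsics apply), "rvec" (rotation vector, rad) and "tvec" (3), from world to camera coordinates, as OpenCV has them. Camera axes: x right, y down, z forward; pixel columns grow to the right and rows downward; lengths in m; the calibration is good to about 2 mm. A picture is of the moment at which its call begins. camera_model takes no time and is no camera call.
- job_done(): hands the job in, once; it reports no verdict.
Trained networks look in the newest picture that a camera, given by its name, has taken for a name from the list of things; names that differ only in an ending like _2 or _b are one class to them, and where a whole thing is asked for, a point or a joint stands for the part that bears it (a point fixed in the world has none). Each returns a list of dicts, best first, with "conf" (0 to 1); they miss things now and then, are a little off and sometimes report something else, mostly with a low value. They report only what shows in the picture. A call takes as long as a camera call.
- trace(query, camera): "mask" (400x640 bool, what is visible of it) and "at" ([column, row] in pixels, amid what is visible of it).
- landmark_of(query, camera): "at" ([column, row] in pixels: a listed point, or the origin of a listed thing).
The state is a dict: "clock": time; "q": joint angles; "dq": joint speeds; "effort": joint torques, N m; "tcp_pos": TCP position; "tcp_rot": TCP orientation; "contact_force": force on the tool from outside, world axes, zero at the start; "wrist_torque": the same for the moment, N m; "opening": finger opening in m.
Only numpy, scipy, OpenCV 4.12 (cv2) and the standard library are available. Lean on these libraries where they do the work, as an engineer would, in place of code of your own. Each camera call takes 0.05 s, during which the arm holds its last target.

### The job

Put the small amber bottle with the blue cap away in the reagent cabinet: the blue drawer front has a touch latch and no handle, so press it in gently until you feel it come up firm, let it spring ajar, and draw the drawer out. Set the bottle gently upright in the empty middle well between the two white-capped bottles, not letting it drop, then push the drawer home until it latches again and stays shut with its front at the place where it started. Never press on or pull at the cabinet with more than 18 N and never slam the drawer; leave everything else on the bench where it is.

Things in the scene. Friction and masses are not known exactly. Their poses are not given: they have to be found in the camera images.
- cabinet: Wooden bench-top reagent cabinet, fixed, 320 mm wide (y), 180 high. Its front faces its own -x, to the robot. Origin: on the bench below the middle of the latched drawer front's face. The plain blue drawer front (no handle) is x = 0 to 15 mm while latched, 20 mm clear of the carcass (x = 35 to 325 mm). The two low blue fronts (z below 50 mm) are fixed. Petri dishes stand on top at x = 205 to 305 mm.
- drawer (a joint): Drawer travel in m: 0 (within 0.001) = latched; positive = drawn out to the cabinet's -x, at most 0.15; negative = pressed in past latched. 1.3 kg, slides with 1 to 2 N; meet it slowly (30 mm/s), faster is a knock. To shut: the ejector spring is met at 0.042 (2 N, growing to 6 N); push slowly on past 0 until it comes up firm, 2 to 3 mm sooner than for opening; eased off, it returns to 0 and stays.
- front (a point): Middle of the top edge of the blue front's face (robot's side), 180 mm above the bench; moves with the drawer, axes as the cabinet's. The front is 15 mm thick, 320 wide and 128 high. Drawer ajar: behind the front is a gap of some 65 mm to the carcass, open from above, 270 wide and 100 deep, for fingers to hook behind it and draw it out.
- press (a point): On the front's face, 25 mm below point front: where to press (to the cabinet's +x). Light spring, 5 to 7 N, through hidden play, then firm (about 10 N per mm): the catch lets go; eased off, the drawer springs out to about 0.045 m. The firm point lies 5 to 15 mm in, different each time; let go sooner and it stays latched. Pressing at 10 mm/s until 10 to 12 N does it; over 18 N forces it.
- well (a point): Centre of the floor of the empty middle well; moves with the drawer, axes as the cabinet's; 65 mm behind the front's face, 102 mm below its top edge. Square, 48 x 48 mm inside, grey walls 26 mm high. The wells 88 mm to either side (y) hold white-capped bottles. With the drawer out by 0.11 m or more there is room above it for a gripper.
- bottle: The bottle to put away: amber glass, white label, blue screw cap. Origin: centre of its underside, z up. Body 40 mm across up to 46 mm high, shoulder to 56 mm, cap 27 mm across from 60 to 80 mm high. 0.08 to 0.15 kg. It stands on the bench at the robot's right.
- stored_left: White-capped amber bottle, same shape and size, in the drawer's well at +y of the cabinet (hidden while the drawer is shut). Origin: centre of its underside. Must stay standing in its well.
- stored_right: White-capped amber bottle, the same, in the well at -y of the cabinet.
- jar: Bystander: clear glass jar with white content and black cap, 44 mm across, 68 mm high. Origin: centre of its underside. It and the blue-capped bottle may stand in either place.
- flask: Bystander: conical flask with teal content, 80 mm across the foot, 115 mm high. Origin: centre of its underside.
- stock_jar: Bystander: large dark jar with a dull red cap, 90 mm across, 154 mm high. Origin: centre of its underside.
- beaker: Bystander: glass beaker, 68 mm across the rim, 85 mm high. Origin: centre of its underside.

How it is judged:
On the way, in this order (a step that is already met when the one before it is completed fails the run):
1. the latched front is pressed in (value of joint drawer below -0.004 m), for 0.02 s.
2. the drawer has sprung ajar (value of joint drawer above 0.03 m), for 0.1 s.
3. the bottle stands upright on the floor of the middle well (horizontal distance between bottle and well below 0.007 m and z of bottle in the frame of well below 0.004 m and angle between bottle's own z axis and vertical below 0.1 rad), for 0.2 s.
4. the drawer is pushed home past its latched place, the bottle in its well (all of step 3 and value of joint drawer below -0.002 m), for 0.02 s.
At the end, for the whole second after the job is handed in: The drawer is latched shut and at rest (joint between -0.002 and 0.003 m); the blue-capped bottle stands upright (within 0.1 rad) and still on the floor of the middle well (within 7 mm of its centre, within 4 mm of its floor); both white-capped bottles stand upright on the floors of their wells (all of step 3 and value of joint drawer between -0.002 and 0.003 m and velocity of joint drawer between -0.01 and 0.01 m/s and linear speed of bottle below 0.02 m/s and angle between each of stored_left, stored_right's own z axis and vertical below 0.1 rad and z of each of stored_left, stored_right in the frame of well below 0.004 m); the robot touches nothing.
It fails at once if the robot presses on or pulls at the cabinet or its drawer with more than 18 N (contact force between any of the fingers, the arm and cabinet above 18 N).
It fails at once if the drawer is slammed: it moves inward faster than 0.3 m/s (velocity of joint drawer below -0.3 m/s).
It fails at once if the bottle is rammed against the drawer (more than 40 N) or let fall into the well (faster than 0.4 m/s within 50 mm above its floor) (contact force between bottle and cabinet above 40 N or (horizontal distance between bottle and well below 0.03 m and z of bottle in the frame of well below 0.05 m and linear speed of bottle above 0.4 m/s)).
It fails at once if a bottle is tipped by more than 0.5 rad (angle between any of bottle, stored_left, stored_right's own z axis and vertical above 0.5 rad).
It fails at once if another thing on the bench is moved by more than 25 mm (distance of any of jar, flask, stock_jar, beaker from where it was at the start of the episode above 0.025 m).
It also fails if it takes over 72 s, if anything falls off the work surface, if the arm or the gripper's body presses on something with over 40 N, if the wrist force passes 120 N, or if a joint passes its speed limit or range.

## Working session

There is one attempt and no reset: what is moved stays moved. The work goes in short steps, Python scripts to look and compute and a shell command to move; the robot and the scene stay as the last step left them, time stands still between calls to the robot, and variables do not carry over. Pictures are saved under pics/ and viewed, and the job is handed in when it is done.

```bash
ls; mkdir -p pics
python3 - <<'E'
from station import *
import cv2
o=get_obs(); print(o)
for n in("scene","top"):
    cv2.imwrite(f"pics/{n}0.png",cv2.cvtColor(snapshot(n),cv2.COLOR_RGB2BGR)); print(camera_model(n))
    for q in ("bottle","jar","front","press","cabinet","flask","stock_jar","beaker"):
        print(n,q,[(d['at'],round(d['conf'],2)) for d in landmark_of(q,n)[:2]])
print(get_obs()['clock'])
E
```

```text
pics
{'clock': 0.0, 'q': array([-1.31050219,  0.6159307 , -0.01263122,  1.42495208,  0.0080853 ,
        1.10337286, -0.04036942]), 'dq': array([-0.0014937 ,  0.00070157, -0.00092899,  0.00087892,  0.00152341,
       -0.00084468,  0.00065756]), 'effort': array([ 2.08413539e-04, -4.69222820e+01,  2.59083901e-01, -1.71031451e+01,
        9.89625114e-03,  9.81596124e-03,  1.94164407e-06]), 'tcp_pos': array([0.18363004, 0.6227071 , 0.23011301]), 'tcp_rot': array([-0.42400189,  0.56703531,  0.42288581,  0.5655625 ]), 'contact_force': array([-0.16642544,  0.69096776,  0.50460365]), 'wrist_torque': array([ 0.01107199, -0.02813351, -0.04800754]), 'opening': 0.085257753055669}
{'mtx': array([[478.79706818,   0.        , 318.24545479],
       [  0.        , 478.79706818, 198.51407684],
       [  0.        ,   0.        ,   1.        ]]), 'k1': -0.08945178161897796, 'rvec': array([ 1.14828408,  2.52908719, -0.81865708]), 'tvec': array([ 0.3492626 , -0.3136778 ,  1.88118896])}
scene bottle [([262.2, 138.5], 0.77)]
scene jar [([236.7, 158.7], 0.55)]
scene front [([298.9, 201.6], 0.58)]
scene press [([298.7, 201.9], 0.9)]
scene cabinet [([305.5, 233.1], 0.64)]
scene flask [([210.5, 178.1], 0.84)]
scene stock_jar [([421.9, 252.2], 0.63)]
scene beaker [([421.4, 289.8], 0.73), ([299.3, 202.1], 0.51)]
{'mtx': array([[488.73107284,   0.        , 316.09397163],
       [  0.        , 488.73107284, 197.16452416],
       [  0.        ,   0.        ,   1.        ]]), 'k1': -0.0858147455551813, 'rvec': array([ 2.12969194, -2.14953079,  0.21970543]), 'tvec': array([0.03129486, 0.60035748, 1.24035548])}
top bottle [([453.8, 248.2], 0.54)]
top jar [([451.1, 205.4], 0.82)]
top front [([311.6, 161.4], 0.58)]
top press [([313.2, 165.7], 0.59)]
top cabinet [([311.4, 178.0], 0.83)]
top flask [([450.8, 163.6], 0.8)]
top stock_jar [([182.4, 254.5], 0.64)]
top beaker [([158.7, 215.0], 0.81), ([308.1, 149.4], 0.71)]
0.9
```

View pics/scene0.png

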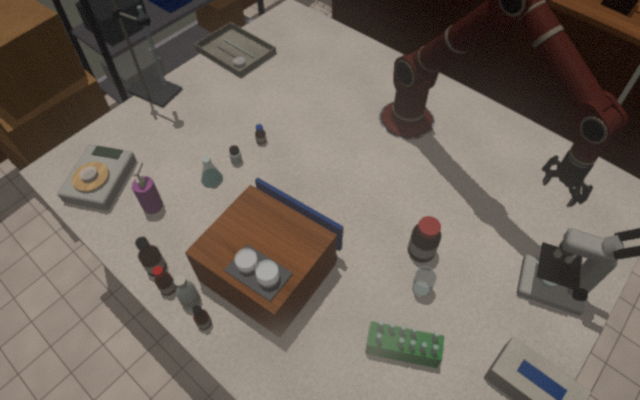

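View pics/top0.png

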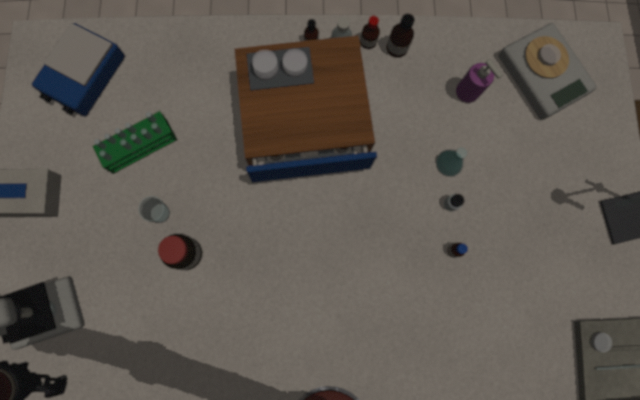

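```bash
cat > h.py <<'E'
import numpy as np, cv2
from scipy.spatial.transform import Rotation as R
from station import *
def ray(n,uv):
    m=camera_model(n);K=m['mtx'];Rm=R.from_rotvec(m['rvec']).as_matrix()
    d=np.array([m['k1'],0,0,0.])
    s=cv2.undistortPoints(np.array([[uv]],float),K,d)[0,0]
    return -Rm.T@m['tvec'], Rm.T@np.array([s[0],s[1],1])
def onz(n,uv,z):
    c,d=ray(n,uv); return c+d*(z-c[2])/d[2]
def tri(uv1,uv2):
    c1,d1=ray('scene',uv1);c2,d2=ray('top',uv2)
    t=np.linalg.lstsq(np.c_[d1,-d2],c2-c1,rcond=None)[0]
    a=c1+d1*t[0];b=c2+d2*t[1];return (a+b)/2,np.linalg.norm(a-b)
def proj(n,p):
    m=camera_model(n)
    return cv2.projectPoints(np.array([p],float),m['rvec'],m['tvec'],m['mtx'],np.array([m['k1'],0,0,0.]))[0].reshape(-1)
def rel(P,q=None,o=None):
    "world target pos (and rot) -> tool axes, cm"
    o=o or get_obs(); r=R.from_quat(o['tcp_rot'])
    return r.inv().apply(np.array(P)-o['tcp_pos'])*100
E
python3 - <<'E'
from h import *
np.set_printoptions(precision=4,suppress=True)
S=dict(bottle=[262.2,138.5],jar=[236.7,158.7],front=[298.9,201.6],press=[298.7,201.9],cabinet=[305.5,233.1],flask=[210.5,178.1],stock_jar=[421.9,252.2],beaker=[421.4,289.8])
T=dict(bottle=[453.8,248.2],jar=[451.1,205.4],front=[311.6,161.4],press=[313.2,165.7],cabinet=[311.4,178],flask=[450.8,163.6],stock_jar=[182.4,254.5],beaker=[158.7,215])
Z=dict(front=.18,press=.155)
for k in S: print(k,onz('scene',S[k],Z.get(k,0)),onz('top',T[k],Z.get(k,0)),tri(S[k],T[k]))
o=get_obs();print(R.from_quat(o['tcp_rot']).as_matrix())
E
```

```text
bottle [ 0.4474 -0.3572  0.    ] [ 0.4651 -0.3526  0.    ] (array([ 0.462 , -0.3429,  0.0232]), np.float64(0.005544055830498279))
jar [ 0.5808 -0.3569  0.    ] [ 0.5843 -0.352   0.    ] (array([ 0.5838, -0.3507,  0.0069]), np.float64(0.002037875524474002))
front [0.6615 0.0413 0.18  ] [0.6657 0.039  0.18  ] (array([0.6638, 0.0408, 0.1826]), np.float64(0.00415365397359136))
press [0.6504 0.0289 0.155 ] [0.6612 0.0347 0.155 ] (array([0.6574, 0.0355, 0.1688]), np.float64(0.0010175301616592977))
cabinet [0.652  0.0521 0.    ] [0.6644 0.0367 0.    ] (array([0.6582, 0.0449, 0.0036]), np.float64(0.0194975176762179))
flask [ 0.7055 -0.3616 -0.    ] [ 0.7042 -0.3586  0.    ] (array([ 0.7051, -0.3599,  0.0002]), np.float64(0.0029559995643072476))
stock_jar [0.46   0.3833 0.    ] [0.4553 0.3876 0.    ] (array([ 0.4571,  0.3854, -0.0017]), np.float64(0.006029626414229492))
beaker [0.5703 0.457  0.    ] [0.5636 0.4567 0.    ] (array([ 0.5656,  0.4574, -0.0074]), np.float64(0.0034543252907927803))
[[-0.0001 -0.9592  0.2829]
 [-0.      0.2829  0.9592]
 [-1.      0.0001 -0.0001]]
```

Run:
```python
import cv2,numpy as np
a=cv2.imread('pics/top0.png');b=cv2.imread('pics/scene0.png')
c=cv2.resize(a[130:190,235:385],None,fx=5,fy=5,interpolation=cv2.INTER_CUBIC)
d=cv2.resize(a[190:260,435:475],None,fx=4,fy=4,interpolation=cv2.INTER_CUBIC)
e=cv2.resize(b[115:175,225:275],None,fx=5,fy=5,interpolation=cv2.INTER_CUBIC)
o=np.zeros((600,750,3),np.uint8);o[:300]=c;o[300:580,:160]=d;o[300:600,200:450]=e
cv2.imwrite('pics/z0.png',o)
```

```text
(no output)
```

View pics/z0.png

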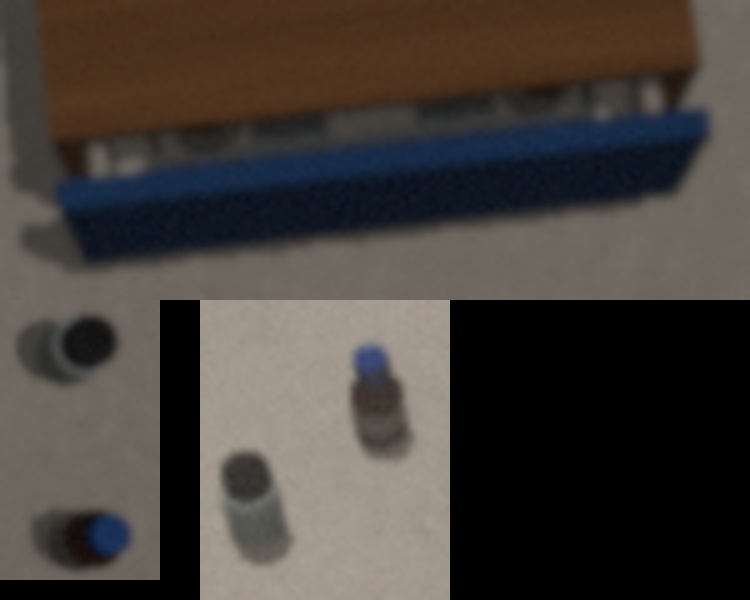

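Run:
```python
from h import *
np.set_printoptions(precision=4,suppress=True)
L=onz('top',[247.4,171.0],.18);Rr=onz('top',[375.6,156.4],.18)
print(L,Rr,np.linalg.norm(L-Rr),(L+Rr)/2,np.degrees(np.arctan2(*(L-Rr)[:2])))
# back edge of top
print('bottle',onz('top',[461.9,248.6],.08),onz('scene',[259.1,126],.078),tri([259.1,126],[461.9,248.6]))
b=cv2.imread('pics/scene0.png');c=cv2.resize(b[170:260,240:350],None,fx=7,fy=6.6,interpolation=cv2.INTER_CUBIC);cv2.imwrite('pics/z1.png',c[:600,:800])
hb=cv2.cvtColor(cv2.imread('pics/top0.png'),cv2.COLOR_BGR2HSV)
for n,(x0,x1,y0,y1) in dict(top=(440,480,235,260),scene=(245,275,115,150)).items():
    im=cv2.imread(f'pics/{n}0.png').astype(int)[y0:y1,x0:x1]
    m=(im[...,0]-im[...,2]>25)
    yy,xx=np.nonzero(m);print(n,m.sum(),xx.mean()+x0,yy.mean()+y0)
```

```text
[0.6428 0.1936 0.18  ] [ 0.6775 -0.1168  0.18  ] 0.3123001123385136 [0.6602 0.0384 0.18  ] -6.381870390325088
bottle [ 0.4581 -0.349   0.08  ] [ 0.4566 -0.3529  0.078 ] (array([ 0.4584, -0.3493,  0.0815]), np.float64(0.0017107713445219388))
top 81 461.65432098765433 248.40740740740742
scene 25 258.52 126.48
```

View pics/z1.png

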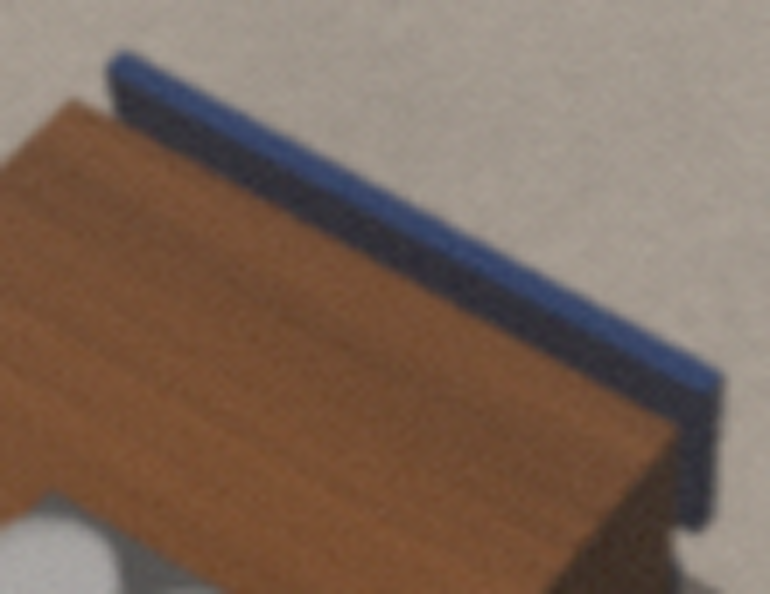

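```bash
python3 -m creep '[{"tx":0,"ty":-58.1,"tz":-44.3,"wx":-0.2,"wy":0,"wz":0,"claw":1},{"tx":0,"ty":-58.1,"tz":-44.3,"wx":-0.398,"wy":0,"wz":0,"claw":1},{"tx":0,"ty":-58.1,"tz":-44.3,"wx":-0.398,"wy":0,"wz":0,"claw":1},{"tx":0,"ty":-58.1,"tz":-44.3,"wx":-0.398,"wy":0,"wz":0,"claw":1},{"tx":0,"ty":-58.1,"tz":-44.3,"wx":-0.398,"wy":0,"wz":0,"claw":1}]'
cat > rel.py <<'E'
import sys
from h import *
np.set_printoptions(precision=3,suppress=True)
# args: x y z yawdeg(tool z axis azimuth)
o=get_obs();x,y,z,yaw=map(float,sys.argv[1:5])
a=np.radians(yaw);zt=np.array([np.cos(a),np.sin(a),0]);xt=np.array([0,0,-1.]);yt=np.cross(zt,xt)
Rt=R.from_matrix(np.c_[xt,yt,zt]);r=R.from_quat(o['tcp_rot'])
print('t cm',rel([x,y,z],o=o),'w',(r.inv()*Rt).as_rotvec(),'pos',o['tcp_pos'],'F',o['contact_force'],'open',o['opening'],'clk',o['clock'],'q',o['q'])
E
python3 rel.py .6155 .0334 .23 96.38
```

```text
clock: 1.32
tcp_pos: [0.3081, 0.4537, 0.2315]
tcp_rot: [-0.527, 0.471, 0.527, 0.471]
contact_force: [1.2, 0.3, -0.7]
opening: 0.0254
t cm [  0.139 -25.834 -45.215] w [0.001 0.    0.   ] pos [0.308 0.454 0.231] F [ 1.194  0.263 -0.662] open 0.02538320027640953 clk 1.3167 q [-0.936  0.458 -0.116  1.72   0.062  0.967  0.607]
```

```bash
python3 -m creep '[{"tx":0,"ty":-25.8,"tz":-45.2,"claw":1},{"tx":0,"ty":-25.8,"tz":-45.2,"claw":1},{"tx":0,"ty":-25.8,"tz":-45.2,"claw":1},{"tx":0,"ty":-25.8,"tz":-45.2,"claw":1},{"tx":0,"ty":-25.8,"tz":-45.2,"claw":1}]' >/dev/null; python3 rel.py .6155 .0334 .23 96.38
```

```text
t cm [  0.139 -25.834 -45.215] w [0.001 0.    0.   ] pos [0.308 0.454 0.231] F [ 1.194  0.263 -0.662] open 0.02538320027640953 clk 1.3167 q [-0.936  0.458 -0.116  1.72   0.062  0.967  0.607]validation failed for argument at $[0]...
```

```bash
python3 -m creep '[{"tx":0,"ty":-25.8,"tz":-45.2,"wx":0,"wy":0,"wz":0,"claw":1},{"tx":0,"ty":-25.8,"tz":-45.2,"wx":0,"wy":0,"wz":0,"claw":1},{"tx":0,"ty":-25.8,"tz":-45.2,"wx":0,"wy":0,"wz":0,"claw":1},{"tx":0,"ty":-25.8,"tz":-45.2,"wx":0,"wy":0,"wz":0,"claw":1},{"tx":0,"ty":-25.8,"tz":-45.2,"wx":0,"wy":0,"wz":0,"claw":1}]' >/dev/null; python3 rel.py .6155 .0334 .23 96.38
```

```text
t cm [  0.174 -15.558 -27.087] w [-0.     0.     0.001] pos [0.431 0.285 0.232] F [ 0.907 -0.397  1.243] open -7.187502402553778e-05 clk 1.7333 q [-0.567  0.409 -0.086  1.804  0.043  0.929  1.01 ]
```

Now on, descending once well past the stock jar.

```bash
python3 -m creep '[{"tx":0,"ty":-15.5,"tz":-27.1,"wx":0,"wy":0,"wz":0,"claw":1},{"tx":0,"ty":-15.5,"tz":-27.1,"wx":0,"wy":0,"wz":0,"claw":1},{"tx":0,"ty":-15.5,"tz":-27.1,"wx":0,"wy":0,"wz":0,"claw":1},{"tx":0,"ty":-15.5,"tz":-27.1,"wx":0,"wy":0,"wz":0,"claw":1},{"tx":0,"ty":-15.5,"tz":-27.1,"wx":0,"wy":0,"wz":0,"claw":1}]' >/dev/null; python3 rel.py .6155 .0334 .14 96.38
```

```text
t cm [ 9.167 -5.212 -8.993] w [-0.     0.     0.001] pos [0.554 0.117 0.232] F [ 0.442 -0.079 -0.352] open 0.0001867176677920464 clk 2.15 q [-0.213  0.482 -0.051  1.673  0.028  0.986  1.408]
```

```bash
python3 -m creep '[{"tx":3,"ty":-2.2,"tz":-3.5,"wx":0,"wy":0,"wz":0,"claw":1},{"tx":5.5,"ty":-3.8,"tz":-6.5,"wx":0,"wy":0,"wz":0,"claw":1},{"tx":8,"ty":-5,"tz":-9,"wx":0,"wy":0,"wz":0,"claw":1},{"tx":9.2,"ty":-5.2,"tz":-9,"wx":0,"wy":0,"wz":0,"claw":1},{"tx":9.2,"ty":-5.2,"tz":-9,"wx":0,"wy":0,"wz":0,"claw":1}]' >/dev/null; python3 rel.py .6155 .0334 .14 96.38
python3 - <<'E'
from h import *
for n in("scene","top"):
    cv2.imwrite(f"pics/{n}1.png",cv2.cvtColor(snapshot(n),cv2.COLOR_RGB2BGR))
a=cv2.imread('pics/top1.png');c=cv2.resize(a[120:220,235:385],None,fx=4,fy=4,interpolation=cv2.INTER_CUBIC)
cv2.imwrite('pics/z2.png',c)
E
```

```text
t cm [-0.499 -0.288  0.227] w [-0.006 -0.002 -0.008] pos [0.613 0.031 0.135] F [-0.242 -0.149  0.829] open 0.00039547460545173366 clk 2.5667 q [-0.063  0.663 -0.039  1.638  0.035  0.849  1.558]
```

View pics/z2.png

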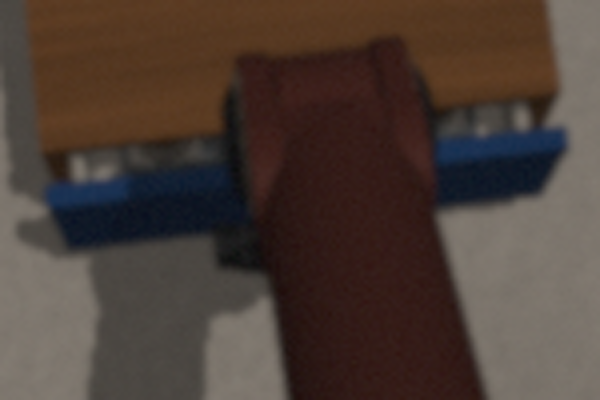

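View pics/scene1.png

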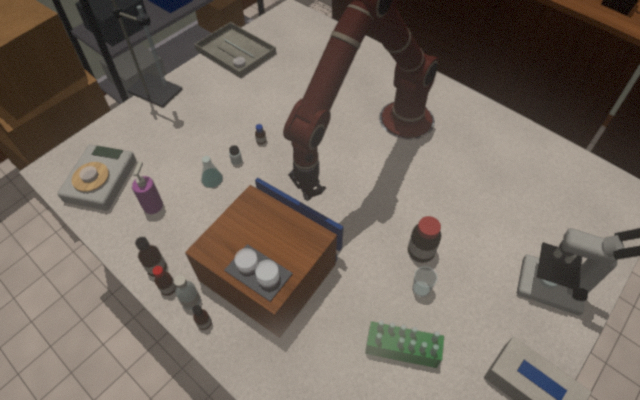

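```bash
python3 -m creep '[{"tx":-0.1,"ty":-1.2,"tz":0.2,"wx":0,"wy":0,"wz":0,"claw":1},{"tx":-0.2,"ty":-2,"tz":0.2,"wx":0,"wy":0,"wz":0,"claw":1},{"tx":-0.2,"ty":-2.5,"tz":0.2,"wx":0,"wy":0,"wz":0,"claw":1},{"tx":-0.2,"ty":-2.5,"tz":0.2,"wx":0,"wy":0,"wz":0,"claw":1},{"tx":-0.2,"ty":-2.5,"tz":0.2,"wx":0,"wy":0,"wz":0,"claw":1}]' >/dev/null
cat > st.py <<'E'
from h import *
np.set_printoptions(precision=4,suppress=True)
o=get_obs();X=np.array([np.cos(np.radians(6.38)),np.sin(np.radians(6.38)),0]);Y=np.array([-X[1],X[0],0])
d=o['tcp_pos']-np.array([.6602,.0384,0]);f=o['contact_force']
print('cab xyz mm',np.array([d@X,d@Y,d[2]])*1e3,'F cab',np.round([f@X,f@Y,f[2]],2),'open',round(o['opening'],4),'clk',round(o['clock'],2),'v',np.abs(o['dq']).max().round(3),'yaw',np.degrees(np.arctan2(*R.from_quat(o['tcp_rot']).as_matrix()[[1,0],2])).round(2))
E
python3 st.py
```

```text
cab xyz mm [-20.8554   5.2259 142.4752] F cab [-0.29 -0.59 -0.63] open -0.0 clk 3.08 v 0.021 yaw 96.48
```

```bash
python3 -m creep '[{"tx":0,"ty":-0.1,"tz":0,"wx":0,"wy":0,"wz":0,"claw":1},{"tx":0,"ty":-0.2,"tz":0,"wx":0,"wy":0,"wz":0,"claw":1},{"tx":0,"ty":-0.3,"tz":0,"wx":0,"wy":0,"wz":0,"claw":1},{"tx":0,"ty":-0.4,"tz":0,"wx":0,"wy":0,"wz":0,"claw":1},{"tx":0,"ty":-0.5,"tz":0,"wx":0,"wy":0,"wz":0,"claw":1}]' >/dev/null;python3 st.py;python3 -m creep '[{"tx":0,"ty":-0.1,"tz":0,"wx":0,"wy":0,"wz":0,"claw":1},{"tx":0,"ty":-0.2,"tz":0,"wx":0,"wy":0,"wz":0,"claw":1},{"tx":0,"ty":-0.3,"tz":0,"wx":0,"wy":0,"wz":0,"claw":1},{"tx":0,"ty":-0.35,"tz":0,"wx":0,"wy":0,"wz":0,"claw":1},{"tx":0,"ty":-0.4,"tz":0,"wx":0,"wy":0,"wz":0,"claw":1}]' >/dev/null;python3 st.py
```

```text
cab xyz mm [-16.0237   3.7963 141.2921] F cab [-0.26  1.08 -0.53] open 0.0 clk 3.5 v 0.041 yaw 96.37
cab xyz mm [-12.7715   3.8661 141.1156] F cab [-2.17 -1.02  0.61] open 0.0001 clk 3.92 v 0.014 yaw 96.37
```

```bash
python3 -m creep '[{"tx":0,"ty":-0.04,"tz":0,"wx":0,"wy":0,"wz":0,"claw":1},{"tx":0,"ty":-0.08,"tz":0,"wx":0,"wy":0,"wz":0,"claw":1},{"tx":0,"ty":-0.12,"tz":0,"wx":0,"wy":0,"wz":0,"claw":1},{"tx":0,"ty":-0.16,"tz":0,"wx":0,"wy":0,"wz":0,"claw":1},{"tx":0,"ty":-0.2,"tz":0,"wx":0,"wy":0,"wz":0,"claw":1}]' >/dev/null;python3 st.py
```

```text
cab xyz mm [-10.986    3.7974 141.2055] F cab [-4.79  0.19  3.13] open 0.0001 clk 4.33 v 0.016 yaw 96.38
```

```bash
python3 -m creep '[{"tx":0,"ty":-0.05,"tz":0,"wx":0,"wy":0,"wz":0,"claw":1},{"tx":0,"ty":-0.1,"tz":0,"wx":0,"wy":0,"wz":0,"claw":1},{"tx":0,"ty":-0.15,"tz":0,"wx":0,"wy":0,"wz":0,"claw":1},{"tx":0,"ty":-0.2,"tz":0,"wx":0,"wy":0,"wz":0,"claw":1},{"tx":0,"ty":-0.25,"tz":0,"wx":0,"wy":0,"wz":0,"claw":1}]' >/dev/null;python3 st.py;python3 -m creep '[{"tx":0,"ty":-0.01,"tz":0,"wx":0,"wy":0,"wz":0,"claw":1},{"tx":0,"ty":-0.02,"tz":0,"wx":0,"wy":0,"wz":0,"claw":1},{"tx":0,"ty":-0.03,"tz":0,"wx":0,"wy":0,"wz":0,"claw":1},{"tx":0,"ty":-0.04,"tz":0,"wx":0,"wy":0,"wz":0,"claw":1},{"tx":0,"ty":-0.06,"tz":0,"wx":0,"wy":0,"wz":0,"claw":1}]' >/dev/null;python3 st.py
```

```text
cab xyz mm [ -8.4618   3.7984 141.201 ] F cab [-4.8  -0.73  2.78] open 0.0005 clk 4.75 v 0.02 yaw 96.37
cab xyz mm [ -7.8719   3.801  141.1763] F cab [-5.43 -0.12  2.44] open -0.0001 clk 5.17 v 0.009 yaw 96.37
```

```bash
python3 -m creep '[{"tx":0,"ty":-0.01,"tz":0,"wx":0,"wy":0,"wz":0,"claw":1},{"tx":0,"ty":-0.03,"tz":0,"wx":0,"wy":0,"wz":0,"claw":1},{"tx":0,"ty":-0.04,"tz":0,"wx":0,"wy":0,"wz":0,"claw":1},{"tx":0,"ty":-0.05,"tz":0,"wx":0,"wy":0,"wz":0,"claw":1},{"tx":0,"ty":-0.07,"tz":0,"wx":0,"wy":0,"wz":0,"claw":1}]' >/dev/null;python3 st.py
```

```text
cab xyz mm [ -7.162    3.8142 141.2119] F cab [-5.33 -0.39  2.08] open 0.0003 clk 5.58 v 0.007 yaw 96.37
```

```bash
python3 st.py >/dev/null; python3 -c "
from h import *
import sys
o=get_obs();sys.exit(abs(o['contact_force'][0])>8)" && python3 -m creep '[{"tx":0,"ty":-0.01,"tz":0,"wx":0,"wy":0,"wz":0,"claw":1},{"tx":0,"ty":-0.03,"tz":0,"wx":0,"wy":0,"wz":0,"claw":1},{"tx":0,"ty":-0.04,"tz":0,"wx":0,"wy":0,"wz":0,"claw":1},{"tx":0,"ty":-0.05,"tz":0,"wx":0,"wy":0,"wz":0,"claw":1},{"tx":0,"ty":-0.07,"tz":0,"wx":0,"wy":0,"wz":0,"claw":1}]' >/dev/null;python3 st.py
```

```text
cab xyz mm [ -7.162    3.8142 141.2119] F cab [-5.33 -0.39  2.08] open 0.0003 clk 5.58 v 0.007 yaw 96.37False
```

```bash
cat > ok.py <<'E'
from h import *
import sys
f=get_obs()['contact_force']; sys.exit(0 if np.hypot(f[0],f[1])<8.5 else 1)
E
python3 -m creep '[{"tx":0,"ty":-0.01,"tz":0,"wx":0,"wy":0,"wz":0,"claw":1},{"tx":0,"ty":-0.03,"tz":0,"wx":0,"wy":0,"wz":0,"claw":1},{"tx":0,"ty":-0.04,"tz":0,"wx":0,"wy":0,"wz":0,"claw":1},{"tx":0,"ty":-0.05,"tz":0,"wx":0,"wy":0,"wz":0,"claw":1},{"tx":0,"ty":-0.07,"tz":0,"wx":0,"wy":0,"wz":0,"claw":1}]' >/dev/null;python3 st.py; python3 ok.py && python3 -m creep '[{"tx":0,"ty":-0.01,"tz":0,"wx":0,"wy":0,"wz":0,"claw":1},{"tx":0,"ty":-0.03,"tz":0,"wx":0,"wy":0,"wz":0,"claw":1},{"tx":0,"ty":-0.04,"tz":0,"wx":0,"wy":0,"wz":0,"claw":1},{"tx":0,"ty":-0.05,"tz":0,"wx":0,"wy":0,"wz":0,"claw":1},{"tx":0,"ty":-0.07,"tz":0,"wx":0,"wy":0,"wz":0,"claw":1}]' >/dev/null;python3 st.py
```

```text
cab xyz mm [ -6.4993   3.8265 141.2127] F cab [-5.58 -0.56  3.76] open -0.0001 clk 6.0 v 0.008 yaw 96.37
cab xyz mm [ -5.8864   3.7958 141.2151] F cab [-6.31 -0.12  3.16] open 0.0001 clk 6.42 v 0.007 yaw 96.37
```

```bash
python3 ok.py && python3 -m creep '[{"tx":0,"ty":-0.01,"tz":0,"wx":0,"wy":0,"wz":0,"claw":1},{"tx":0,"ty":-0.03,"tz":0,"wx":0,"wy":0,"wz":0,"claw":1},{"tx":0,"ty":-0.04,"tz":0,"wx":0,"wy":0,"wz":0,"claw":1},{"tx":0,"ty":-0.05,"tz":0,"wx":0,"wy":0,"wz":0,"claw":1},{"tx":0,"ty":-0.07,"tz":0,"wx":0,"wy":0,"wz":0,"claw":1}]' >/dev/null;python3 st.py
```

```text
cab xyz mm [ -5.2589   3.8324 141.2069] F cab [-5.86  0.04  2.6 ] open -0.0005 clk 6.83 v 0.008 yaw 96.38
```

```bash
python3 ok.py && python3 -m creep '[{"tx":0,"ty":-0.01,"tz":0,"wx":0,"wy":0,"wz":0,"claw":1},{"tx":0,"ty":-0.03,"tz":0,"wx":0,"wy":0,"wz":0,"claw":1},{"tx":0,"ty":-0.04,"tz":0,"wx":0,"wy":0,"wz":0,"claw":1},{"tx":0,"ty":-0.05,"tz":0,"wx":0,"wy":0,"wz":0,"claw":1},{"tx":0,"ty":-0.07,"tz":0,"wx":0,"wy":0,"wz":0,"claw":1}]' >/dev/null;python3 st.py
```

```text
cab xyz mm [ -4.4347   3.816  141.2075] F cab [-5.04 -0.14  3.35] open 0.0001 clk 7.25 v 0.007 yaw 96.38
```

```bash
python3 ok.py && python3 -m creep '[{"tx":0,"ty":-0.01,"tz":0,"wx":0,"wy":0,"wz":0,"claw":1},{"tx":0,"ty":-0.03,"tz":0,"wx":0,"wy":0,"wz":0,"claw":1},{"tx":0,"ty":-0.04,"tz":0,"wx":0,"wy":0,"wz":0,"claw":1},{"tx":0,"ty":-0.05,"tz":0,"wx":0,"wy":0,"wz":0,"claw":1},{"tx":0,"ty":-0.07,"tz":0,"wx":0,"wy":0,"wz":0,"claw":1}]' >/dev/null;python3 st.py
```

```text
cab xyz mm [ -4.0287   3.8399 141.2152] F cab [-6.23 -0.2   3.  ] open -0.0001 clk 7.67 v 0.007 yaw 96.38
```

```bash
python3 ok.py && python3 -m creep '[{"tx":0,"ty":-0.01,"tz":0,"wx":0,"wy":0,"wz":0,"claw":1},{"tx":0,"ty":-0.03,"tz":0,"wx":0,"wy":0,"wz":0,"claw":1},{"tx":0,"ty":-0.04,"tz":0,"wx":0,"wy":0,"wz":0,"claw":1},{"tx":0,"ty":-0.05,"tz":0,"wx":0,"wy":0,"wz":0,"claw":1},{"tx":0,"ty":-0.07,"tz":0,"wx":0,"wy":0,"wz":0,"claw":1}]' >/dev/null;python3 st.py
```

```text
cab xyz mm [ -3.3654   3.8356 141.2032] F cab [-5.8  -0.67  2.42] open 0.0001 clk 8.08 v 0.007 yaw 96.37
```

```bash
python3 ok.py && python3 -m creep '[{"tx":0,"ty":-0.01,"tz":0,"wx":0,"wy":0,"wz":0,"claw":1},{"tx":0,"ty":-0.03,"tz":0,"wx":0,"wy":0,"wz":0,"claw":1},{"tx":0,"ty":-0.04,"tz":0,"wx":0,"wy":0,"wz":0,"claw":1},{"tx":0,"ty":-0.05,"tz":0,"wx":0,"wy":0,"wz":0,"claw":1},{"tx":0,"ty":-0.07,"tz":0,"wx":0,"wy":0,"wz":0,"claw":1}]' >/dev/null;python3 st.py
```

```text
cab xyz mm [ -2.6984   3.8292 141.2134] F cab [-6.34  0.35  2.6 ] open 0.0 clk 8.5 v 0.008 yaw 96.38
```

```bash
python3 ok.py && python3 -m creep '[{"tx":0,"ty":-0.01,"tz":0,"wx":0,"wy":0,"wz":0,"claw":1},{"tx":0,"ty":-0.03,"tz":0,"wx":0,"wy":0,"wz":0,"claw":1},{"tx":0,"ty":-0.04,"tz":0,"wx":0,"wy":0,"wz":0,"claw":1},{"tx":0,"ty":-0.05,"tz":0,"wx":0,"wy":0,"wz":0,"claw":1},{"tx":0,"ty":-0.07,"tz":0,"wx":0,"wy":0,"wz":0,"claw":1}]' >/dev/null;python3 st.py
```

```text
cab xyz mm [ -2.0098   3.8228 141.1903] F cab [-6.39  0.78  3.19] open -0.0001 clk 8.92 v 0.007 yaw 96.37
```

```bash
python3 ok.py && python3 -m creep '[{"tx":0,"ty":-0.01,"tz":0,"wx":0,"wy":0,"wz":0,"claw":1},{"tx":0,"ty":-0.03,"tz":0,"wx":0,"wy":0,"wz":0,"claw":1},{"tx":0,"ty":-0.04,"tz":0,"wx":0,"wy":0,"wz":0,"claw":1},{"tx":0,"ty":-0.05,"tz":0,"wx":0,"wy":0,"wz":0,"claw":1},{"tx":0,"ty":-0.07,"tz":0,"wx":0,"wy":0,"wz":0,"claw":1}]' >/dev/null;python3 st.py
```

```text
cab xyz mm [ -1.6449   3.8235 141.2002] F cab [-7.3   0.48  3.53] open 0.0003 clk 9.33 v 0.007 yaw 96.37
```

```bash
python3 -m creep '[{"tx":0,"ty":-0.01,"tz":0,"wx":0,"wy":0,"wz":0,"claw":1},{"tx":0,"ty":-0.02,"tz":0,"wx":0,"wy":0,"wz":0,"claw":1},{"tx":0,"ty":-0.03,"tz":0,"wx":0,"wy":0,"wz":0,"claw":1},{"tx":0,"ty":-0.04,"tz":0,"wx":0,"wy":0,"wz":0,"claw":1},{"tx":0,"ty":-0.05,"tz":0,"wx":0,"wy":0,"wz":0,"claw":1}]' >/dev/null;python3 st.py
```

```text
cab xyz mm [ -1.5318   3.8298 141.2186] F cab [-7.81  0.58  5.14] open -0.0002 clk 9.75 v 0.003 yaw 96.37
```

```bash
python3 -m creep '[{"tx":0,"ty":-0.01,"tz":0,"wx":0,"wy":0,"wz":0,"claw":1},{"tx":0,"ty":-0.02,"tz":0,"wx":0,"wy":0,"wz":0,"claw":1},{"tx":0,"ty":-0.03,"tz":0,"wx":0,"wy":0,"wz":0,"claw":1},{"tx":0,"ty":-0.04,"tz":0,"wx":0,"wy":0,"wz":0,"claw":1},{"tx":0,"ty":-0.05,"tz":0,"wx":0,"wy":0,"wz":0,"claw":1}]' >/dev/null;python3 st.py
```

```text
cab xyz mm [ -1.4232   3.8148 141.249 ] F cab [-8.02  0.03  5.76] open 0.0 clk 10.17 v 0.005 yaw 96.37
```

```bash
python3 -m creep '[{"tx":0,"ty":-0.02,"tz":0,"wx":0,"wy":0,"wz":0,"claw":1},{"tx":0,"ty":-0.04,"tz":0,"wx":0,"wy":0,"wz":0,"claw":1},{"tx":0,"ty":-0.06,"tz":0,"wx":0,"wy":0,"wz":0,"claw":1},{"tx":0,"ty":-0.07,"tz":0,"wx":0,"wy":0,"wz":0,"claw":1},{"tx":0,"ty":-0.08,"tz":0,"wx":0,"wy":0,"wz":0,"claw":1}]' >/dev/null;python3 st.py
```

```text
cab xyz mm [ -1.3172   3.8325 141.2516] F cab [-9.76  0.32  6.85] open 0.0001 clk 10.58 v 0.004 yaw 96.37
```

```bash
python3 -m creep '[{"tx":0,"ty":-0.02,"tz":0,"wx":0,"wy":0,"wz":0,"claw":1},{"tx":0,"ty":-0.04,"tz":0,"wx":0,"wy":0,"wz":0,"claw":1},{"tx":0,"ty":-0.06,"tz":0,"wx":0,"wy":0,"wz":0,"claw":1},{"tx":0,"ty":-0.06,"tz":0,"wx":0,"wy":0,"wz":0,"claw":1},{"tx":0,"ty":-0.06,"tz":0,"wx":0,"wy":0,"wz":0,"claw":1}]' >/dev/null;python3 st.py
```

```text
cab xyz mm [ -1.2295   3.8412 141.2383] F cab [-10.61  -0.17   6.99] open -0.0 clk 11.0 v 0.003 yaw 96.37
```

```bash
python3 -m creep '[{"tx":0,"ty":0.6,"tz":0,"wx":0,"wy":0,"wz":0,"claw":1},{"tx":0,"ty":1.4,"tz":0,"wx":0,"wy":0,"wz":0,"claw":1},{"tx":0,"ty":2.4,"tz":0,"wx":0,"wy":0,"wz":0,"claw":1},{"tx":0,"ty":3.4,"tz":0,"wx":0,"wy":0,"wz":0,"claw":1},{"tx":0,"ty":4.4,"tz":0,"wx":0,"wy":0,"wz":0,"claw":1}]' >/dev/null;python3 st.py;python3 -m creep '[{"tx":0,"ty":1.2,"tz":0,"wx":0,"wy":0,"wz":0,"claw":1},{"tx":0,"ty":2.4,"tz":0,"wx":0,"wy":0,"wz":0,"claw":1},{"tx":0,"ty":3.6,"tz":0,"wx":0,"wy":0,"wz":0,"claw":1},{"tx":-2,"ty":4,"tz":0,"wx":0,"wy":0,"wz":0,"claw":1},{"tx":-6,"ty":4,"tz":0,"wx":0,"wy":0,"wz":0,"claw":1}]' >/dev/null;python3 st.py
python3 - <<'E'
from h import *
for n in("scene","top"):
    cv2.imwrite(f"pics/{n}2.png",cv2.cvtColor(snapshot(n),cv2.COLOR_RGB2BGR))
a=cv2.imread('pics/top2.png')[120:220,235:385];b=cv2.imread('pics/scene2.png')[160:260,220:370]
cv2.imwrite('pics/z3.png',np.vstack([cv2.resize(c,None,fx=3,fy=3,interpolation=cv2.INTER_CUBIC) for c in(a,b)]))
E
```

```text
cab xyz mm [-40.3907   3.8743 141.4721] F cab [ 0.56 -1.15 -1.12] open 0.0005 clk 11.42 v 0.358 yaw 96.38
cab xyz mm [-84.4128   3.9246 197.6449] F cab [ 1.25 -0.16  0.67] open -0.0 clk 11.83 v 1.14 yaw 96.38
```

View pics/z3.png

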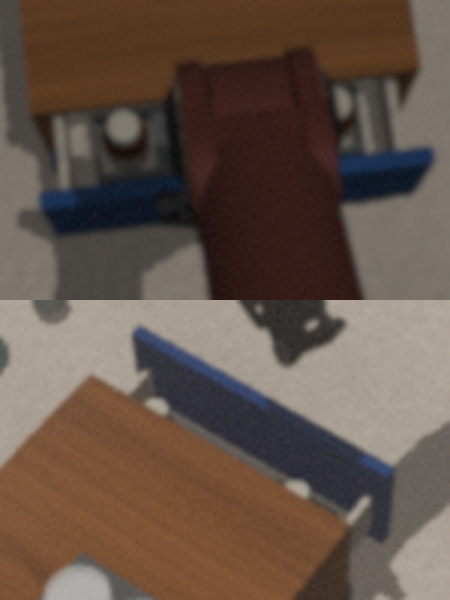

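```bash
python3 - <<'E'
from h import *
L=onz('top',[249,188.7],.18);Rr=onz('top',[378.7,173],.18)
m=(L+Rr)/2-np.array([.6602,.0384,.18]);X=np.array([.9938,.1111,0]);print(L,Rr,m@X,m@np.array([-.1111,.9938,0]),np.degrees(np.arctan2(*(L-Rr)[:2])))
X=np.array([.9938,.1111]);Y=np.array([-.1111,.9938]);o=np.array([.6602,.0384])
print(o+0.0*X, )
E
python3 st.py
```

```text
[0.59942165 0.18914057 0.18      ] [ 0.63607425 -0.12288987  0.18      ] -0.04277486289241691 -0.000525528770501137 -6.699537244544588
[0.6602 0.0384]
cab xyz mm [-75.6231   3.8448 207.7509] F cab [0.78 0.26 0.61] open -0.0 clk 11.93 v 0.066 yaw 96.37
```

```bash
python3 -m creep '[{"tx":-0.5,"ty":-3,"tz":-0.2,"wx":0,"wy":0,"wz":0,"claw":1},{"tx":-0.5,"ty":-6,"tz":-0.4,"wx":0,"wy":0,"wz":0,"claw":1},{"tx":-0.5,"ty":-7.7,"tz":-0.4,"wx":0,"wy":0,"wz":0,"claw":1},{"tx":-0.2,"ty":-7.7,"tz":-0.4,"wx":0,"wy":0,"wz":0,"claw":1},{"tx":0.5,"ty":-7.7,"tz":-0.4,"wx":0,"wy":0,"wz":0,"claw":1}]' >/dev/null;python3 st.py
```

```text
cab xyz mm [ -2.5152   0.0005 196.5424] F cab [-0.17  0.78  0.23] open 0.0004 clk 12.35 v 0.181 yaw 96.38
```

```bash
python3 -m creep '[{"tx":2,"ty":0,"tz":0,"wx":0,"wy":0,"wz":0,"claw":1},{"tx":4,"ty":0,"tz":0,"wx":0,"wy":0,"wz":0,"claw":1},{"tx":5.5,"ty":0.2,"tz":0,"wx":0,"wy":0,"wz":0,"claw":1},{"tx":6,"ty":0.5,"tz":0,"wx":0,"wy":0,"wz":0,"claw":1},{"tx":6,"ty":0.8,"tz":0,"wx":0,"wy":0,"wz":0,"claw":1}]' >/dev/null;python3 st.py; python3 -m creep '[{"tx":0,"ty":0.2,"tz":0,"wx":0,"wy":0,"wz":0,"claw":1},{"tx":0,"ty":0.4,"tz":0,"wx":0,"wy":0,"wz":0,"claw":1},{"tx":0,"ty":0.6,"tz":0,"wx":0,"wy":0,"wz":0,"claw":1},{"tx":0,"ty":0.8,"tz":0,"wx":0,"wy":0,"wz":0,"claw":1},{"tx":0,"ty":1.0,"tz":0,"wx":0,"wy":0,"wz":0,"claw":1}]' >/dev/null;python3 st.py
```

```text
cab xyz mm [-14.4177  -0.0495 134.454 ] F cab [ 0.47 -0.72 -0.25] open -0.0 clk 12.77 v 0.084 yaw 96.38
cab xyz mm [-21.71   -0.169 137.411] F cab [ 0.95 -0.77  0.32] open -0.0 clk 13.18 v 0.081 yaw 96.38
```

```bash
python3 -m creep '[{"tx":0,"ty":0.25,"tz":0,"wx":0,"wy":0,"wz":0,"claw":1},{"tx":0,"ty":0.5,"tz":0,"wx":0,"wy":0,"wz":0,"claw":1},{"tx":0,"ty":0.8,"tz":0,"wx":0,"wy":0,"wz":0,"claw":1},{"tx":0,"ty":1.1,"tz":0,"wx":0,"wy":0,"wz":0,"claw":1},{"tx":0,"ty":1.5,"tz":0,"wx":0,"wy":0,"wz":0,"claw":1}]' >/dev/null;python3 st.py; python3 -m creep '[{"tx":0,"ty":0.4,"tz":0,"wx":0,"wy":0,"wz":0,"claw":1},{"tx":0,"ty":0.8,"tz":0,"wx":0,"wy":0,"wz":0,"claw":1},{"tx":0,"ty":1.2,"tz":0,"wx":0,"wy":0,"wz":0,"claw":1},{"tx":0,"ty":1.6,"tz":0,"wx":0,"wy":0,"wz":0,"claw":1},{"tx":0,"ty":2,"tz":0,"wx":0,"wy":0,"wz":0,"claw":1}]' >/dev/null;python3 st.py
```

```text
cab xyz mm [-37.5484  -0.1746 136.3395] F cab [1.59 0.34 0.89] open 0.0 clk 13.6 v 0.153 yaw 96.37
cab xyz mm [-57.9601  -0.177  136.2849] F cab [ 1.5  -0.24  0.33] open 0.0001 clk 14.02 v 0.142 yaw 96.37
```

Pulling with about 1.5 N; go on.

```bash
python3 -m creep '[{"tx":0,"ty":0.4,"tz":0,"wx":0,"wy":0,"wz":0,"claw":1},{"tx":0,"ty":0.8,"tz":0,"wx":0,"wy":0,"wz":0,"claw":1},{"tx":0,"ty":1.2,"tz":0,"wx":0,"wy":0,"wz":0,"claw":1},{"tx":0,"ty":1.6,"tz":0,"wx":0,"wy":0,"wz":0,"claw":1},{"tx":0,"ty":2,"tz":0,"wx":0,"wy":0,"wz":0,"claw":1}]' >/dev/null;python3 st.py; python3 -m creep '[{"tx":0,"ty":0.4,"tz":0,"wx":0,"wy":0,"wz":0,"claw":1},{"tx":0,"ty":0.8,"tz":0,"wx":0,"wy":0,"wz":0,"claw":1},{"tx":0,"ty":1.2,"tz":0,"wx":0,"wy":0,"wz":0,"claw":1},{"tx":0,"ty":1.5,"tz":0,"wx":0,"wy":0,"wz":0,"claw":1},{"tx":0,"ty":1.7,"tz":0,"wx":0,"wy":0,"wz":0,"claw":1}]' >/dev/null;python3 st.py; python3 -m creep '[{"tx":0,"ty":0.1,"tz":0,"wx":0,"wy":0,"wz":0,"claw":1},{"tx":0,"ty":0.15,"tz":0,"wx":0,"wy":0,"wz":0,"claw":1},{"tx":0,"ty":-0.5,"tz":0,"wx":0,"wy":0,"wz":0,"claw":1},{"tx":-2,"ty":-1,"tz":0,"wx":0,"wy":0,"wz":0,"claw":1},{"tx":-6,"ty":-1,"tz":0,"wx":0,"wy":0,"wz":0,"claw":1}]' >/dev/null;python3 st.py
python3 rel.py .4583 -.3492 .16 60
```

```text
cab xyz mm [-77.9218  -0.1981 136.2829] F cab [1.72 1.24 0.21] open 0.0 clk 14.43 v 0.14 yaw 96.37
cab xyz mm [-95.1695  -0.1688 136.268 ] F cab [-0.14 -0.46 -0.09] open -0.0 clk 14.85 v 0.06 yaw 96.37
cab xyz mm [-86.9118   0.2701 192.2218] F cab [0.45 0.62 0.14] open 0.0002 clk 15.27 v 1.153 yaw 96.4
t cm [  3.376  15.656 -36.3  ] w [ 0.635 -0.003 -0.011] pos [0.574 0.029 0.192] F [0.374 0.664 0.141] open 0.00022667742517674738 clk 15.2667 q [-0.058  0.543 -0.047  1.689  0.03   0.922  1.566]
```

```bash
python3 -m creep '[{"tx":-3,"ty":0,"tz":-2,"wx":0,"wy":0,"wz":0,"claw":1},{"tx":-3,"ty":2,"tz":-5.5,"wx":0,"wy":0,"wz":0,"claw":1},{"tx":-3,"ty":15.6,"tz":-36.3,"wx":0,"wy":0,"wz":0,"claw":0.5},{"tx":-3,"ty":15.6,"tz":-36.3,"wx":0,"wy":0,"wz":0,"claw":0},{"tx":-3,"ty":15.6,"tz":-36.3,"wx":0,"wy":0,"wz":0,"claw":0}]' >/dev/null
python3 - <<'E'
from h import *
cv2.imwrite(f"pics/top3.png",cv2.cvtColor(snapshot("top"),cv2.COLOR_RGB2BGR))
E
python3 rel.py .4583 -.3492 .14 96.38
```

```text
t cm [  8.851   7.918 -18.002] w [-0.016 -0.009 -0.005] pos [ 0.52  -0.162  0.226] F [-3.846 -8.285  0.412] open 0.043003360730343484 clk 15.7333 q [ 0.268  0.456 -0.018  1.738  0.023  0.949  1.904]
```

View pics/top3.png

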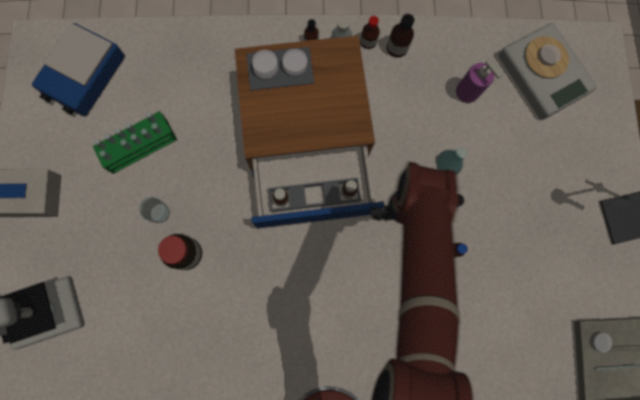

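```bash
python3 -m creep '[{"tx":0.5,"ty":3,"tz":-5.5,"wx":0,"wy":0,"wz":0,"claw":0},{"tx":1,"ty":5,"tz":-10,"wx":0,"wy":0,"wz":0,"claw":0},{"tx":2,"ty":6.7,"tz":-14,"wx":0,"wy":0,"wz":0,"claw":0},{"tx":3,"ty":7.8,"tz":-17,"wx":0,"wy":0,"wz":0,"claw":0},{"tx":5,"ty":7.9,"tz":-18,"wx":0,"wy":0,"wz":0,"claw":0}]' >/dev/null
python3 - <<'E'
from h import *
cv2.imwrite(f"pics/top4.png",cv2.cvtColor(snapshot("top"),cv2.COLOR_RGB2BGR))
cv2.imwrite(f"pics/scene4.png",cv2.cvtColor(snapshot("scene"),cv2.COLOR_RGB2BGR))
for q in("well","front","stored_left","stored_right"):
    d=landmark_of(q,"top");print(q,[(e['at'],round(e['conf'],2)) for e in d[:3]])
a=cv2.imread('pics/top4.png')[140:240,235:395];b=cv2.imread('pics/scene4.png')[90:190,190:350]
cv2.imwrite('pics/z4.png',np.vstack([cv2.resize(a,None,fx=5,fy=3.6*1,interpolation=cv2.INTER_CUBIC)[:0],cv2.resize(a,None,fx=4,fy=4,interpolation=cv2.INTER_CUBIC)]))
cv2.imwrite('pics/z5.png',cv2.resize(b,None,fx=4,fy=4,interpolation=cv2.INTER_CUBIC))
E
python3 rel.py .4583 -.3492 .053 96.38
```

```text
well [([313.6, 197.0], 0.92)]
front [([316.8, 212.3], 0.91)]
stored_left [([280.0, 197.4], 0.68)]
stored_right [([349.3, 191.3], 0.5), ([319.6, 211.9], 0.48)]
t cm [12.358  1.156 -1.501] w [0.003 0.001 0.001] pos [ 0.468 -0.333  0.177] F [-0.002  1.137  0.003] open 0.08545591971347427 clk 16.45 q [ 0.591  0.555 -0.015  1.718  0.008  0.868  2.258]Traceback (most recent call last):
  File "<stdin>", line 7, in <module>
    return _nx.concatenate(arrs, 0, dtype=dtype, casting=casting)
           ~~~~~~~~~~~~~~~^^^^^^^^^^^^^^^^^^^^^^^^^^^^^^^^^^^^^^^
ValueError: all the input array dimensions except for the concatenation axis must match exactly, but along dimension 1, the array at index 0 has size 800 and the array at index 1 has size 640
```

Run:
```python
import cv2
a=cv2.imread('pics/top4.png')[140:240,235:395];b=cv2.imread('pics/scene4.png')[90:190,190:350]
for n,c in(('z4',a),('z5',b)): cv2.imwrite(f'pics/{n}.png',cv2.resize(c,None,fx=5,fy=5,interpolation=cv2.INTER_CUBIC))
```

```text
(no output)
```

View pics/z4.png

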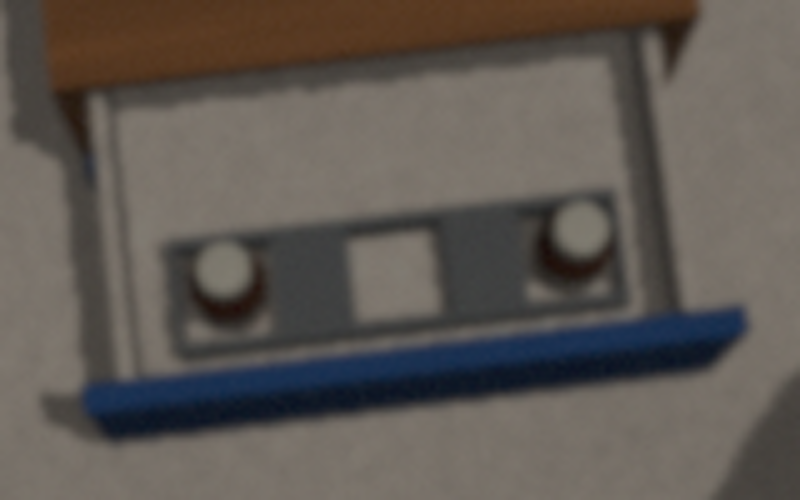

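View pics/z5.png

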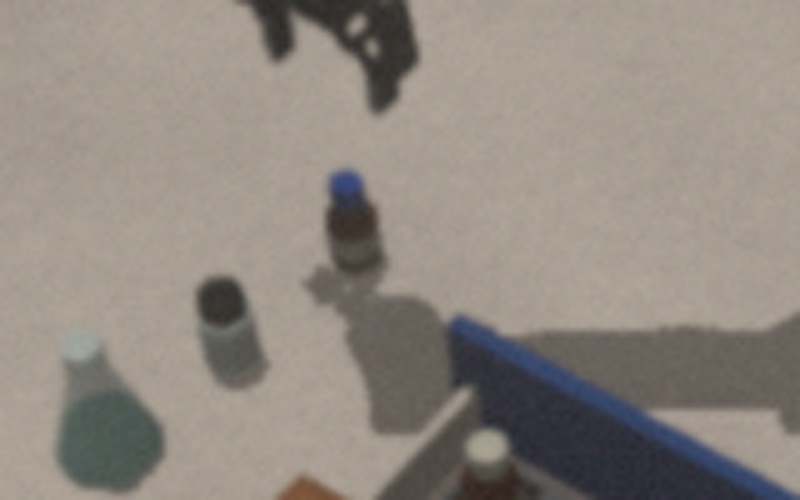

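```bash
python3 - <<'E'
from h import *
np.set_printoptions(precision=4,suppress=True)
L=onz('top',[252.2,218.6],.18);Rr=onz('top',[383.6,202.6],.18)
X=np.array([.9938,.1111,0]);Y=np.array([-.1111,.9938,0]);O=np.array([.6602,.0384,0])
def cab(p): return np.array([(p-O)@X,(p-O)@Y,p[2]])*1e3
print(L,Rr,np.linalg.norm(L-Rr),cab((L+Rr)/2),np.degrees(np.arctan2(*(L-Rr)[:2])))
print('well',cab(onz('top',[313.6,197.0],.078)),onz('top',[313.6,197.0],.078))
l=onz('top',[279.2,193.2],.158);r=onz('top',[350.6,184.8],.158);print(cab(l),cab(r),cab((l+r)/2),np.degrees(np.arctan2(*(l-r)[:2])),np.linalg.norm(l-r))
# floor-to-wall-top rect midpoint: wall-top inner corners approx
E
python3 -m creep '[{"tx":0.5,"ty":0.5,"tz":-0.7,"wx":0,"wy":0,"wz":0,"claw":0},{"tx":1.5,"ty":1.1,"tz":-1.4,"wx":0,"wy":0,"wz":0,"claw":0},{"tx":3.5,"ty":1.2,"tz":-1.5,"wx":0,"wy":0,"wz":0,"claw":0},{"tx":5,"ty":1.2,"tz":-1.5,"wx":0,"wy":0,"wz":0,"claw":0},{"tx":5.5,"ty":1.2,"tz":-1.5,"wx":0,"wy":0,"wz":0,"claw":0}]' >/dev/null;python3 rel.py .4584 -.3493 .053 96.38
```

```text
[0.5274 0.1807 0.18  ] [ 0.5634 -0.1322  0.18  ] 0.3149081948354627 [-115.6406   -1.2968  180.    ] -6.5717311343769875
well [-63.7577   1.5623  78.    ] [0.5967 0.0329 0.078 ]
[-58.7609  86.8026 158.    ] [-58.5197 -88.6626 158.    ] [-58.6403  -0.93   158.    ] -6.457547963027215 0.17546694603740334
t cm [ 6.579 -0.458  0.061] w [-0.     0.003 -0.004] pos [ 0.454 -0.351  0.119] F [-0.303 -0.324  0.001] open 0.08570945229444075 clk 16.8667 q [ 0.627  0.63  -0.013  1.773  0.012  0.743  2.29 ]
```

```bash
python3 -m creep '[{"tx":1.5,"ty":-0.4,"tz":0,"wx":0,"wy":0,"wz":0,"claw":0},{"tx":3,"ty":-0.4,"tz":0,"wx":0,"wy":0,"wz":0,"claw":0},{"tx":4.5,"ty":-0.4,"tz":0,"wx":0,"wy":0,"wz":0,"claw":0},{"tx":5.5,"ty":-0.4,"tz":0,"wx":0,"wy":0,"wz":0,"claw":0},{"tx":5.5,"ty":-0.4,"tz":0,"wx":0,"wy":0,"wz":0,"claw":0}]' >/dev/null;python3 rel.py .4584 -.3493 .053 96.38
python3 - <<'E'
from h import *
for n,(x,y) in dict(top=(390,190),scene=(210,70)).items():
    c=cv2.cvtColor(snapshot(n),cv2.COLOR_RGB2BGR)[y:y+100,x:x+130];cv2.imwrite(f'pics/z6{n}.png',cv2.resize(c,None,fx=4,fy=4,interpolation=cv2.INTER_CUBIC))
E
```

```text
t cm [1.139 0.042 0.057] w [ 0.     0.003 -0.003] pos [ 0.459 -0.35   0.064] F [-1.113  0.655 -0.655] open 0.08551174572275676 clk 17.2833 q [ 0.621  0.713 -0.013  1.802  0.014  0.631  2.283]
```

View pics/z6scene.png

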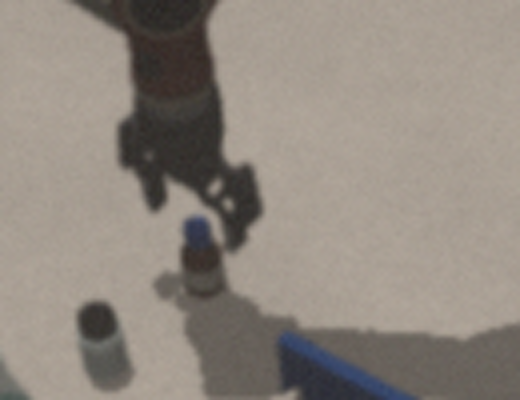

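```bash
python3 -m creep '[{"tx":0.6,"ty":0.05,"tz":0.05,"wx":0,"wy":0,"wz":0,"claw":0},{"tx":1.1,"ty":0.05,"tz":0.05,"wx":0,"wy":0,"wz":0,"claw":0.2},{"tx":1.1,"ty":0.05,"tz":0.05,"wx":0,"wy":0,"wz":0,"claw":0.4},{"tx":1.1,"ty":0.05,"tz":0.05,"wx":0,"wy":0,"wz":0,"claw":0.55},{"tx":1.1,"ty":0.05,"tz":0.05,"wx":0,"wy":0,"wz":0,"claw":0.6}]' 30;python3 -m creep '[{"tx":0,"ty":0,"tz":0,"wx":0,"wy":0,"wz":0,"claw":0.65},{"tx":0,"ty":0,"tz":0,"wx":0,"wy":0,"wz":0,"claw":0.7},{"tx":0,"ty":0,"tz":0,"wx":0,"wy":0,"wz":0,"claw":0.8},{"tx":0,"ty":0,"tz":0,"wx":0,"wy":0,"wz":0,"claw":1},{"tx":0,"ty":0,"tz":0,"wx":0,"wy":0,"wz":0,"claw":1}]' 30
python3 - <<'E'
from h import *
for n,(x,y) in dict(top=(390,190),scene=(210,70)).items():
    c=cv2.cvtColor(snapshot(n),cv2.COLOR_RGB2BGR)[y:y+100,x:x+130];cv2.imwrite(f'pics/z7{n}.png',cv2.resize(c,None,fx=4,fy=4,interpolation=cv2.INTER_CUBIC))
E
```

```text
clock: 17.8
tcp_pos: [0.4597, -0.3504, 0.0556]
tcp_rot: [0.527, -0.471, -0.527, -0.471]
contact_force: [-0.3, -0.9, 0.3]
opening: 0.0387
clock: 18.22
tcp_pos: [0.4598, -0.3505, 0.0557]
tcp_rot: [0.527, -0.471, -0.527, -0.471]
contact_force: [0.0, 0.4, 2.3]
opening: 0.0258
```

View pics/z7scene.png

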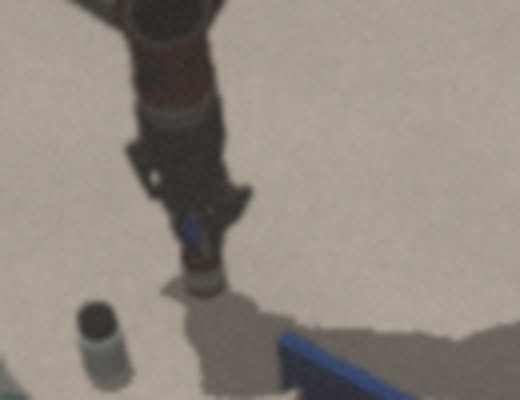

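```bash
python3 -m creep '[{"tx":-1,"ty":0,"tz":0,"wx":0,"wy":0,"wz":0,"claw":1},{"tx":-4,"ty":0,"tz":0,"wx":0,"wy":0,"wz":0,"claw":1},{"tx":-8,"ty":0,"tz":0,"wx":0,"wy":0,"wz":0,"claw":1},{"tx":-12,"ty":0,"tz":0,"wx":0,"wy":0,"wz":0,"claw":1},{"tx":-15.5,"ty":0,"tz":1,"wx":0,"wy":0,"wz":0,"claw":1}]' 30; python3 rel.py .6016 .0315 .275 96.38
```

```text
clock: 18.73
tcp_pos: [0.458, -0.3424, 0.2129]
tcp_rot: [0.527, -0.473, -0.526, -0.472]
contact_force: [0.7, -0.5, -0.7]
opening: 0.0259
t cm [ -6.302 -18.328  35.599] w [-0.003 -0.003  0.   ] pos [ 0.458 -0.342  0.213] F [ 0.697 -0.486 -0.732] open 0.025901807109267448 clk 18.7333 q [ 0.61   0.51  -0.01   1.684  0.008  0.946  2.275]
```

```bash
python3 -m creep '[{"tx":-2,"ty":-0.5,"tz":1.5,"wx":0,"wy":0,"wz":0,"claw":1},{"tx":-4,"ty":-1.8,"tz":4,"wx":0,"wy":0,"wz":0,"claw":1},{"tx":-5.5,"ty":-3.2,"tz":7,"wx":0,"wy":0,"wz":0,"claw":1},{"tx":-6,"ty":-4.9,"tz":10,"wx":0,"wy":0,"wz":0,"claw":1},{"tx":-6.2,"ty":-6.6,"tz":13,"wx":0,"wy":0,"wz":0,"claw":1}]' 30 >/dev/null; python3 rel.py .6016 .0315 .275 96.38;python3 -m creep '[{"tx":0,"ty":-1.5,"tz":3,"wx":0,"wy":0,"wz":0,"claw":1},{"tx":0,"ty":-3,"tz":6,"wx":0,"wy":0,"wz":0,"claw":1},{"tx":0,"ty":-4.6,"tz":9,"wx":0,"wy":0,"wz":0,"claw":1},{"tx":0,"ty":-6.2,"tz":12,"wx":0,"wy":0,"wz":0,"claw":1},{"tx":0,"ty":-7.5,"tz":14.5,"wx":0,"wy":0,"wz":0,"claw":1}]' 30 >/dev/null; python3 rel.py .6016 .0315 .275 96.38
```

```text
t cm [ -0.073 -11.677  22.259] w [-0.001 -0.001  0.002] pos [ 0.51  -0.203  0.274] F [ 1.343 -0.69  -1.719] open 0.025968259675555508 clk 19.15 q [ 0.362  0.414 -0.035  1.658  0.016  1.067  2.003]
t cm [-0.257 -4.234  7.522] w [ 0.002  0.001 -0.001] pos [ 0.568 -0.048  0.272] F [-0.349  0.585 -1.33 ] open 0.026229608022513912 clk 19.5667 q [ 0.09   0.453 -0.066  1.599  0.031  1.092  1.7  ]
```

```bash
python3 -m creep '[{"tx":0,"ty":-1.5,"tz":2.7,"wx":0,"wy":0,"wz":0,"claw":1},{"tx":0,"ty":-2.8,"tz":5,"wx":0,"wy":0,"wz":0,"claw":1},{"tx":0,"ty":-3.8,"tz":6.7,"wx":0,"wy":0,"wz":0,"claw":1},{"tx":0,"ty":-4.2,"tz":7.5,"wx":0,"wy":0,"wz":0,"claw":1},{"tx":0,"ty":-4.2,"tz":7.5,"wx":0,"wy":0,"wz":0,"claw":1}]' 30 >/dev/null; python3 rel.py .6016 .0315 .275 96.38
python3 - <<'E'
from h import *
for n,(x,y) in dict(top=(235,120),scene=(220,90)).items():
    c=cv2.cvtColor(snapshot(n),cv2.COLOR_RGB2BGR);cv2.imwrite(f'pics/{n}8.png',c);c=c[y:y+120,x:x+160];cv2.imwrite(f'pics/z8{n}.png',cv2.resize(c,None,fx=4,fy=4,interpolation=cv2.INTER_CUBIC))
E
```

```text
t cm [-0.31  -0.038  0.044] w [ 0.005  0.002 -0.001] pos [0.601 0.031 0.272] F [-0.054  0.038 -0.977] open 0.025565376235519327 clk 19.9833 q [-0.04   0.505 -0.076  1.508  0.039  1.131  1.564]
```

View pics/z8scene.png

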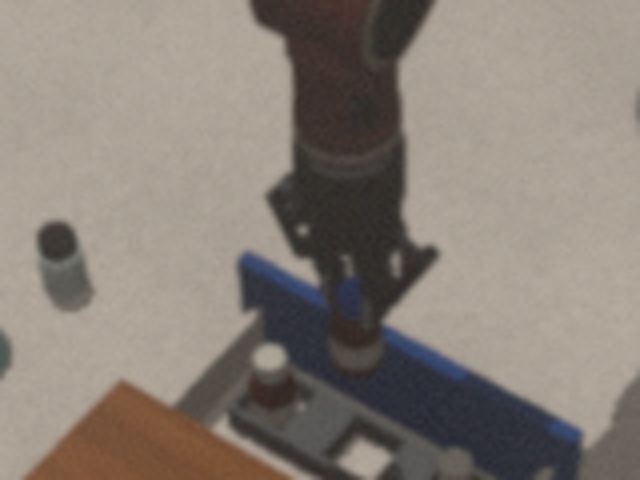

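View pics/z8top.png

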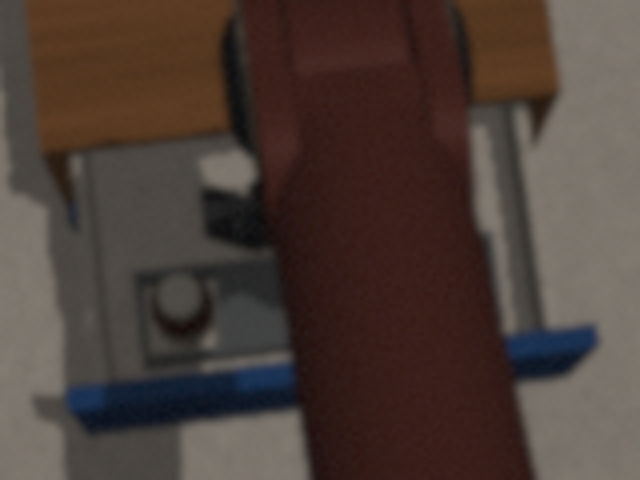

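Run:
```python
from h import *
X=np.array([.9938,.1111,0]);Y=np.array([-.1111,.9938,0]);O=np.array([.6602,.0384,0])
def ov(n,f,x,y,w,h,s,out):
    im=cv2.imread(f)[y:y+h,x:x+w];im=cv2.resize(im,None,fx=s,fy=s,interpolation=cv2.INTER_CUBIC)
    def pt(c): 
        p=proj(n,O+X*c[0]/1e3+Y*c[1]/1e3+np.array([0,0,c[2]/1e3]));return tuple(int(v) for v in ((p-[x,y]+.5)*s))
    for z,col in((78,(0,255,0)),(104,(0,0,255))):
        q=[pt((-59+a,-.3+b,z)) for a,b in((-24,-24),(-24,24),(24,24),(24,-24))]
        cv2.polylines(im,[np.array(q)],True,col,1)
    cv2.circle(im,pt((-124,160,180)),2,(0,255,255),-1);cv2.circle(im,pt((-124,-160,180)),2,(0,255,255),-1)
    cv2.imwrite(out,im)
ov('top','pics/top4.png',275,160,80,70,7,'pics/o1.png')
ov('scene','pics/scene8.png',270,170,100,70,7,'pics/o2.png')
```

```text
(no output)
```

View pics/o1.png

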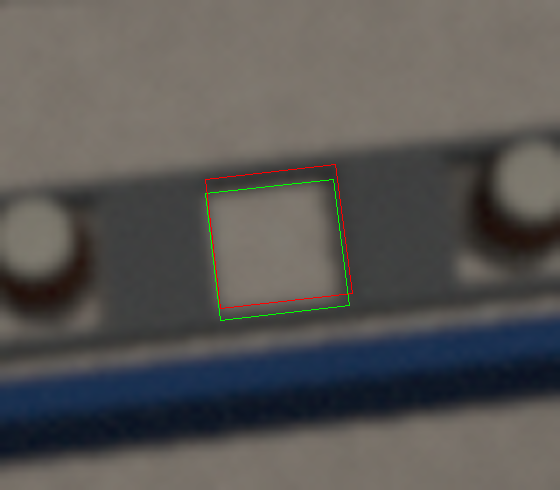

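View pics/o2.png

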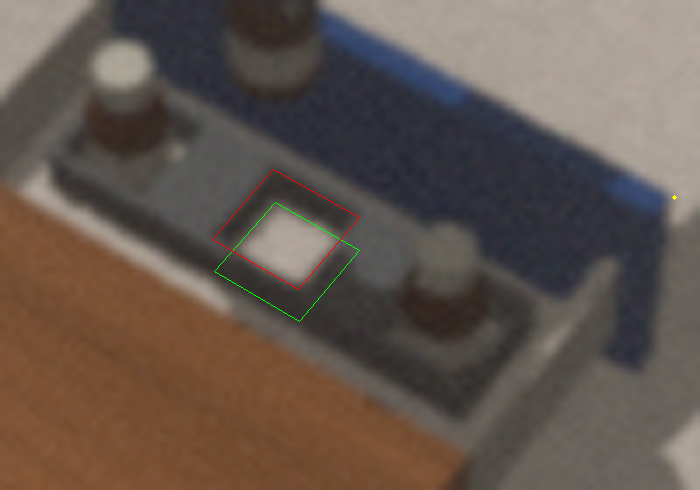

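```bash
python3 - <<'E'
from h import *
o=get_obs();T=o['tcp_pos'].copy();print(T,R.from_quat(o['tcp_rot']).as_matrix().round(3)[:,0])
x,y,w,h,s=270,140,80,60,10
im=cv2.imread('pics/scene8.png')[y:y+h,x:x+w];im=cv2.resize(im,None,fx=s,fy=s,interpolation=cv2.INTER_CUBIC)
for z,r,c in((.0,.02,(0,255,0)),(.046,.02,(0,255,0)),(.06,.0135,(0,0,255)),(.08,.0135,(0,0,255))):
    q=[]
    for a in np.linspace(0,6.28,40):
        p=T+[r*np.cos(a),r*np.sin(a),-.0557+z];u=proj('scene',p);q.append((u-[x,y]+.5)*s)
    cv2.polylines(im,[np.array(q).astype(int)],True,c,1)
cv2.imwrite('pics/o3.png',im)
E
python3 st.py
```

```text
[0.60081554 0.02620402 0.27208779] [-0.001 -0.002 -1.   ]
cab xyz mm [-60.3719  -5.5215 272.0878] F cab [ 0.35 -0.85 -1.22] open 0.0262 clk 20.08 v 0.024 yaw 96.3
```

View pics/o3.png

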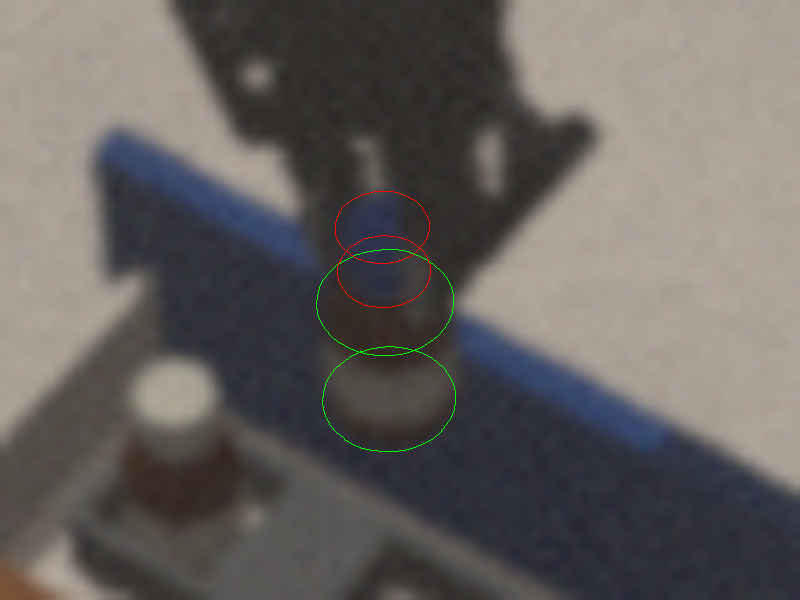

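```bash
python3 -m creep '[{"tx":1,"ty":-0.24,"tz":0.53,"wx":0,"wy":0,"wz":0,"claw":1},{"tx":3,"ty":-0.24,"tz":0.53,"wx":0,"wy":0,"wz":0,"claw":1},{"tx":5.5,"ty":-0.24,"tz":0.53,"wx":0,"wy":0,"wz":0,"claw":1},{"tx":8,"ty":-0.24,"tz":0.53,"wx":0,"wy":0,"wz":0,"claw":1},{"tx":9.5,"ty":-0.24,"tz":0.53,"wx":0,"wy":0,"wz":0,"claw":1}]' 30 >/dev/null; python3 -m creep '[{"tx":0.5,"ty":0,"tz":0,"wx":0,"wy":0,"wz":0,"claw":1},{"tx":0.8,"ty":0,"tz":0,"wx":0,"wy":0,"wz":0,"claw":1},{"tx":0.8,"ty":0,"tz":0,"wx":0,"wy":0,"wz":0,"claw":1},{"tx":0.8,"ty":0,"tz":0,"wx":0,"wy":0,"wz":0,"claw":1},{"tx":0.8,"ty":0,"tz":0,"wx":0,"wy":0,"wz":0,"claw":1}]' 30 >/dev/null;python3 st.py
python3 - <<'E'
from h import *
T=get_obs()['tcp_pos'].copy()
cv2.imwrite('pics/scene9.png',cv2.cvtColor(snapshot('scene'),cv2.COLOR_RGB2BGR))
X=np.array([.9938,.1111,0]);Y=np.array([-.1111,.9938,0]);O=np.array([.6602,.0384,0])
x,y,w,h,s=270,160,80,60,10
im=cv2.imread('pics/scene9.png')[y:y+h,x:x+w];im=cv2.resize(im,None,fx=s,fy=s,interpolation=cv2.INTER_CUBIC);raw=im.copy()
for z,r,c in((.0,.02,(0,255,0)),(.046,.02,(0,255,0))):
    q=[]
    for a in np.linspace(0,6.28,40):
        p=T+[r*np.cos(a),r*np.sin(a),-.0557+z];u=proj('scene',p);q.append((u-[x,y]+.5)*s)
    cv2.polylines(im,[np.array(q).astype(int)],True,c,1)
q=[(proj('scene',O+X*(-59+a)/1e3+Y*(-.3+b)/1e3+np.array([0,0,.104]))-[x,y]+.5)*s for a,b in((-24,-24),(-24,24),(24,24),(24,-24))]
cv2.polylines(im,[np.array(q).astype(int)],True,(0,0,255),1)
cv2.imwrite('pics/o4.png',im)
E
```

```text
cab xyz mm [-56.2092   1.0736 170.6712] F cab [-0.09  0.44 -0.86] open 0.0261 clk 20.92 v 0.004 yaw 96.35
```

View pics/o4.png

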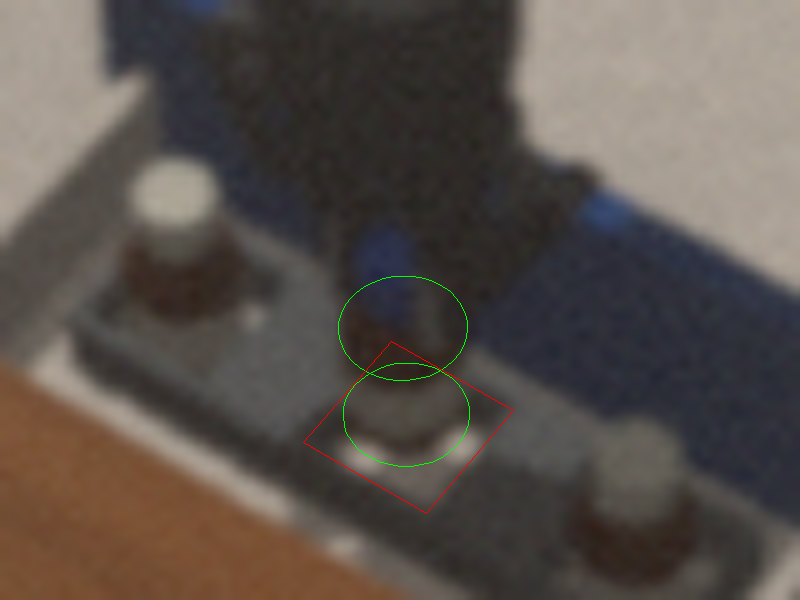

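```bash
python3 -m creep '[{"tx":0.4,"ty":0.05,"tz":-0.07,"wx":0,"wy":0,"wz":0,"claw":1},{"tx":1.2,"ty":0.05,"tz":-0.07,"wx":0,"wy":0,"wz":0,"claw":1},{"tx":2,"ty":0.05,"tz":-0.07,"wx":0,"wy":0,"wz":0,"claw":1},{"tx":2.7,"ty":0.05,"tz":-0.07,"wx":0,"wy":0,"wz":0,"claw":1},{"tx":3,"ty":0.05,"tz":-0.07,"wx":0,"wy":0,"wz":0,"claw":1}]' 30 >/dev/null;python3 st.py; python3 -m creep '[{"tx":0.05,"ty":0,"tz":0,"wx":0,"wy":0,"wz":0,"claw":1},{"tx":0.1,"ty":0,"tz":0,"wx":0,"wy":0,"wz":0,"claw":1},{"tx":0.2,"ty":0,"tz":0,"wx":0,"wy":0,"wz":0,"claw":1},{"tx":0.3,"ty":0,"tz":0,"wx":0,"wy":0,"wz":0,"claw":1},{"tx":0.4,"ty":0,"tz":0,"wx":0,"wy":0,"wz":0,"claw":1}]' 30 >/dev/null;python3 st.py
```

```text
cab xyz mm [-58.6889   0.6936 137.3908] F cab [-0.3   0.34 -1.26] open 0.0256 clk 21.38 v 0.064 yaw 96.38
cab xyz mm [-57.33     0.6278 135.5589] F cab [ 0.31  0.31 -1.14] open 0.0263 clk 21.8 v 0.025 yaw 96.38
```

```bash
python3 -m creep '[{"tx":0,"ty":0,"tz":0,"wx":0,"wy":0,"wz":0,"claw":1},{"tx":0.05,"ty":0,"tz":0,"wx":0,"wy":0,"wz":0,"claw":1},{"tx":0.1,"ty":0,"tz":0,"wx":0,"wy":0,"wz":0,"claw":1},{"tx":0.12,"ty":0,"tz":0,"wx":0,"wy":0,"wz":0,"claw":1},{"tx":0.12,"ty":0,"tz":0,"wx":0,"wy":0,"wz":0,"claw":1}]' 30 >/dev/null;python3 st.py
```

```text
cab xyz mm [-57.609    0.6202 134.0749] F cab [ 0.09 -0.05 -1.7 ] open 0.0259 clk 22.22 v 0.002 yaw 96.37
```

```bash
python3 -m creep '[{"tx":0.03,"ty":0,"tz":0,"wx":0,"wy":0,"wz":0,"claw":1},{"tx":0.06,"ty":0,"tz":0,"wx":0,"wy":0,"wz":0,"claw":1},{"tx":0.1,"ty":0,"tz":0,"wx":0,"wy":0,"wz":0,"claw":1},{"tx":0.1,"ty":0,"tz":0,"wx":0,"wy":0,"wz":0,"claw":1},{"tx":0.1,"ty":0,"tz":0,"wx":0,"wy":0,"wz":0,"claw":1}]' 30 >/dev/null;python3 st.py
```

```text
cab xyz mm [-57.2731   0.6114 133.6733] F cab [-0.81 -0.24  2.44] open 0.0258 clk 22.63 v 0.003 yaw 96.37
```

```bash
python3 -m creep '[{"tx":0,"ty":0,"tz":0,"wx":0,"wy":0,"wz":0,"claw":0.6},{"tx":0,"ty":0,"tz":0,"wx":0,"wy":0,"wz":0,"claw":0.55},{"tx":0,"ty":0,"tz":0,"wx":0,"wy":0,"wz":0,"claw":0.5},{"tx":0,"ty":0,"tz":0,"wx":0,"wy":0,"wz":0,"claw":0.4},{"tx":0,"ty":0,"tz":0,"wx":0,"wy":0,"wz":0,"claw":0.4}]' 30 >/dev/null;python3 st.py
python3 - <<'E'
from h import *
for n,(x,y) in dict(top=(235,120),scene=(230,110)).items():
    c=cv2.cvtColor(snapshot(n),cv2.COLOR_RGB2BGR)[y:y+120,x:x+140];cv2.imwrite(f'pics/z9{n}.png',cv2.resize(c,None,fx=5,fy=5,interpolation=cv2.INTER_CUBIC))
E
```

```text
cab xyz mm [-57.6416   0.6307 132.9461] F cab [-0.56  0.14  0.25] open 0.0514 clk 23.05 v 0.002 yaw 96.37
```

View pics/z9scene.png

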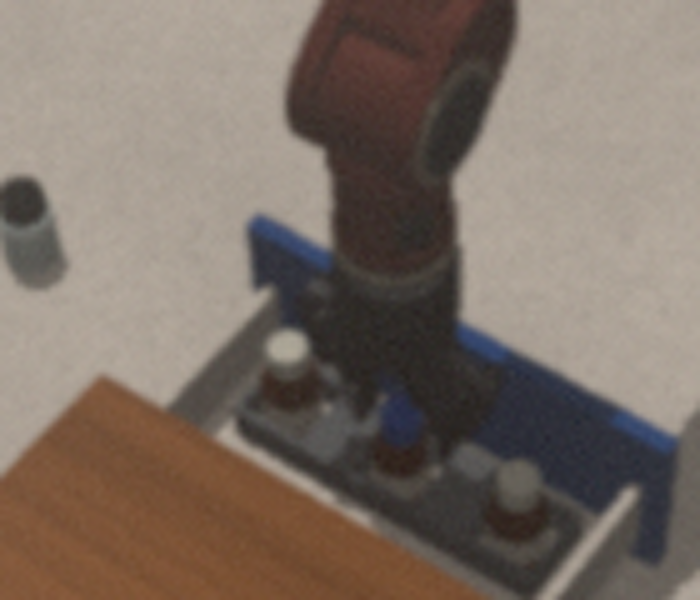

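```bash
python3 -m creep '[{"tx":-1,"ty":0,"tz":0,"wx":0,"wy":0,"wz":0,"claw":0.4},{"tx":-3,"ty":0,"tz":0,"wx":0,"wy":0,"wz":0,"claw":0.4},{"tx":-6,"ty":0,"tz":0,"wx":0,"wy":0,"wz":0,"claw":0.4},{"tx":-9,"ty":0,"tz":0,"wx":0,"wy":0,"wz":0,"claw":0.5},{"tx":-10,"ty":1.5,"tz":0,"wx":0,"wy":0,"wz":0,"claw":1}]' 30 >/dev/null;python3 st.py; python3 -m creep '[{"tx":-0.5,"ty":3,"tz":0,"wx":0,"wy":0,"wz":0,"claw":1},{"tx":-0.5,"ty":6,"tz":0,"wx":0,"wy":0,"wz":0,"claw":1},{"tx":-0.5,"ty":9,"tz":0,"wx":0,"wy":0,"wz":0,"claw":1},{"tx":-0.3,"ty":10.5,"tz":0,"wx":0,"wy":0,"wz":0,"claw":1},{"tx":0.5,"ty":10.5,"tz":0,"wx":0,"wy":0,"wz":0,"claw":1}]' 30 >/dev/null;python3 st.py
python3 - <<'E'
from h import *
for n,(x,y) in dict(top=(235,120),scene=(230,110)).items():
    c=cv2.cvtColor(snapshot(n),cv2.COLOR_RGB2BGR)[y:y+120,x:x+140];cv2.imwrite(f'pics/za{n}.png',cv2.resize(c,None,fx=5,fy=5,interpolation=cv2.INTER_CUBIC))
E
```

```text
cab xyz mm [-67.9665   0.7836 238.5108] F cab [0.72 0.07 0.76] open 0.032 clk 23.57 v 0.466 yaw 96.38
cab xyz mm [-180.1929    0.4139  229.9714] F cab [0.58 0.16 0.4 ] open -0.0002 clk 23.98 v 0.303 yaw 96.35
```

View pics/zascene.png

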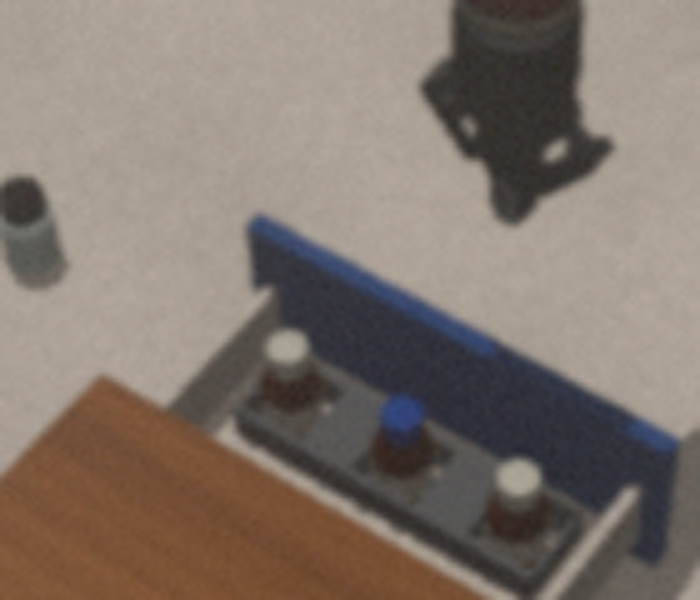

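View pics/zatop.png

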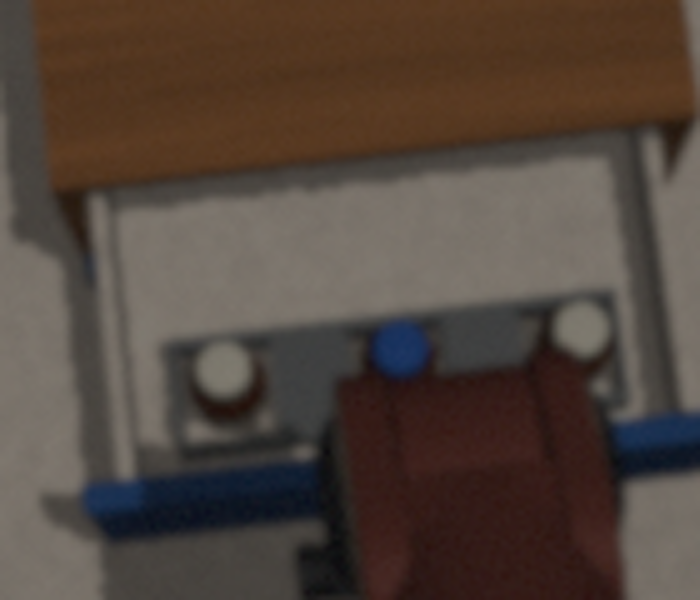

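```bash
python3 -m creep '[{"tx":3,"ty":0,"tz":0,"wx":0,"wy":0,"wz":0,"claw":1},{"tx":6,"ty":0,"tz":0,"wx":0,"wy":0,"wz":0,"claw":1},{"tx":8.5,"ty":0,"tz":0,"wx":0,"wy":0,"wz":0,"claw":1},{"tx":8.5,"ty":0,"tz":0,"wx":0,"wy":0,"wz":0,"claw":1},{"tx":8.5,"ty":0,"tz":0,"wx":0,"wy":0,"wz":0,"claw":1}]' 30 >/dev/null;python3 st.py
```

```text
cab xyz mm [-176.9627    0.7581  142.4564] F cab [-1.19  0.42  0.07] open 0.0001 clk 24.5 v 0.045 yaw 96.39
```

```bash
python3 -m creep '[{"tx":0,"ty":-1,"tz":0,"wx":0,"wy":0,"wz":0,"claw":1},{"tx":0,"ty":-2,"tz":0,"wx":0,"wy":0,"wz":0,"claw":1},{"tx":0,"ty":-2.6,"tz":0,"wx":0,"wy":0,"wz":0,"claw":1},{"tx":0,"ty":-2.9,"tz":0,"wx":0,"wy":0,"wz":0,"claw":1},{"tx":0,"ty":-3.1,"tz":0,"wx":0,"wy":0,"wz":0,"claw":1}]' >/dev/null;python3 st.py;python3 -m creep '[{"tx":0,"ty":-0.2,"tz":0,"wx":0,"wy":0,"wz":0,"claw":1},{"tx":0,"ty":-0.4,"tz":0,"wx":0,"wy":0,"wz":0,"claw":1},{"tx":0,"ty":-0.6,"tz":0,"wx":0,"wy":0,"wz":0,"claw":1},{"tx":0,"ty":-0.8,"tz":0,"wx":0,"wy":0,"wz":0,"claw":1},{"tx":0,"ty":-1,"tz":0,"wx":0,"wy":0,"wz":0,"claw":1}]' >/dev/null;python3 st.py;python3 -m creep '[{"tx":0,"ty":-0.2,"tz":0,"wx":0,"wy":0,"wz":0,"claw":1},{"tx":0,"ty":-0.4,"tz":0,"wx":0,"wy":0,"wz":0,"claw":1},{"tx":0,"ty":-0.6,"tz":0,"wx":0,"wy":0,"wz":0,"claw":1},{"tx":0,"ty":-0.8,"tz":0,"wx":0,"wy":0,"wz":0,"claw":1},{"tx":0,"ty":-1,"tz":0,"wx":0,"wy":0,"wz":0,"claw":1}]' >/dev/null;python3 st.py
```

```text
cab xyz mm [-145.3569    0.634   144.1827] F cab [-0.09 -0.21  0.37] open -0.0001 clk 24.92 v 0.035 yaw 96.37
cab xyz mm [-136.5855    0.5937  143.1084] F cab [-0.09 -0.   -1.26] open 0.0002 clk 25.33 v 0.066 yaw 96.37
cab xyz mm [-126.6391    0.6275  142.9895] F cab [-1.18 -1.01  1.25] open 0.0001 clk 25.75 v 0.064 yaw 96.37
```

```bash
python3 -m creep '[{"tx":0,"ty":-0.25,"tz":0,"wx":0,"wy":0,"wz":0,"claw":1},{"tx":0,"ty":-0.5,"tz":0,"wx":0,"wy":0,"wz":0,"claw":1},{"tx":0,"ty":-0.75,"tz":0,"wx":0,"wy":0,"wz":0,"claw":1},{"tx":0,"ty":-1.05,"tz":0,"wx":0,"wy":0,"wz":0,"claw":1},{"tx":0,"ty":-1.35,"tz":0,"wx":0,"wy":0,"wz":0,"claw":1}]' >/dev/null;python3 st.py;python3 -m creep '[{"tx":0,"ty":-0.3,"tz":0,"wx":0,"wy":0,"wz":0,"claw":1},{"tx":0,"ty":-0.6,"tz":0,"wx":0,"wy":0,"wz":0,"claw":1},{"tx":0,"ty":-0.9,"tz":0,"wx":0,"wy":0,"wz":0,"claw":1},{"tx":0,"ty":-1.2,"tz":0,"wx":0,"wy":0,"wz":0,"claw":1},{"tx":0,"ty":-1.5,"tz":0,"wx":0,"wy":0,"wz":0,"claw":1}]' >/dev/null;python3 st.py
```

```text
cab xyz mm [-112.9068    0.6644  143.0135] F cab [-0.78 -0.37 -0.02] open 0.0 clk 26.17 v 0.101 yaw 96.37
cab xyz mm [-97.8773   0.6911 142.9976] F cab [-0.62  0.34 -0.15] open 0.0002 clk 26.58 v 0.099 yaw 96.38
```

```bash
python3 -m creep '[{"tx":0,"ty":-0.3,"tz":0,"wx":0,"wy":0,"wz":0,"claw":1},{"tx":0,"ty":-0.6,"tz":0,"wx":0,"wy":0,"wz":0,"claw":1},{"tx":0,"ty":-0.9,"tz":0,"wx":0,"wy":0,"wz":0,"claw":1},{"tx":0,"ty":-1.2,"tz":0,"wx":0,"wy":0,"wz":0,"claw":1},{"tx":0,"ty":-1.5,"tz":0,"wx":0,"wy":0,"wz":0,"claw":1}]' >/dev/null;python3 st.py;python3 -m creep '[{"tx":0,"ty":-0.3,"tz":0,"wx":0,"wy":0,"wz":0,"claw":1},{"tx":0,"ty":-0.6,"tz":0,"wx":0,"wy":0,"wz":0,"claw":1},{"tx":0,"ty":-0.9,"tz":0,"wx":0,"wy":0,"wz":0,"claw":1},{"tx":0,"ty":-1.2,"tz":0,"wx":0,"wy":0,"wz":0,"claw":1},{"tx":0,"ty":-1.5,"tz":0,"wx":0,"wy":0,"wz":0,"claw":1}]' >/dev/null;python3 st.py
```

```text
cab xyz mm [-82.8142   0.6795 143.0557] F cab [-1.08  0.98 -1.  ] open 0.0 clk 27.0 v 0.104 yaw 96.38
cab xyz mm [-67.773    0.6896 143.1095] F cab [-0.79  0.28  0.24] open -0.0001 clk 27.42 v 0.104 yaw 96.38
```

```bash
python3 -m creep '[{"tx":0,"ty":-0.25,"tz":0,"wx":0,"wy":0,"wz":0,"claw":1},{"tx":0,"ty":-0.5,"tz":0,"wx":0,"wy":0,"wz":0,"claw":1},{"tx":0,"ty":-0.75,"tz":0,"wx":0,"wy":0,"wz":0,"claw":1},{"tx":0,"ty":-1,"tz":0,"wx":0,"wy":0,"wz":0,"claw":1},{"tx":0,"ty":-1.2,"tz":0,"wx":0,"wy":0,"wz":0,"claw":1}]' >/dev/null;python3 st.py;python3 -m creep '[{"tx":0,"ty":-0.2,"tz":0,"wx":0,"wy":0,"wz":0,"claw":1},{"tx":0,"ty":-0.4,"tz":0,"wx":0,"wy":0,"wz":0,"claw":1},{"tx":0,"ty":-0.6,"tz":0,"wx":0,"wy":0,"wz":0,"claw":1},{"tx":0,"ty":-0.8,"tz":0,"wx":0,"wy":0,"wz":0,"claw":1},{"tx":0,"ty":-1,"tz":0,"wx":0,"wy":0,"wz":0,"claw":1}]' >/dev/null;python3 st.py
```

```text
cab xyz mm [-55.6878   0.6441 143.1545] F cab [-0.53 -0.   -0.43] open -0.0001 clk 27.83 v 0.067 yaw 96.37
cab xyz mm [-46.4319   0.6537 143.1612] F cab [-3.27 -0.08  1.98] open -0.0001 clk 28.25 v 0.075 yaw 96.37
```

```bash
python3 -m creep '[{"tx":0,"ty":-0.2,"tz":0,"wx":0,"wy":0,"wz":0,"claw":1},{"tx":0,"ty":-0.4,"tz":0,"wx":0,"wy":0,"wz":0,"claw":1},{"tx":0,"ty":-0.6,"tz":0,"wx":0,"wy":0,"wz":0,"claw":1},{"tx":0,"ty":-0.8,"tz":0,"wx":0,"wy":0,"wz":0,"claw":1},{"tx":0,"ty":-1,"tz":0,"wx":0,"wy":0,"wz":0,"claw":1}]' >/dev/null;python3 st.py;python3 -m creep '[{"tx":0,"ty":-0.2,"tz":0,"wx":0,"wy":0,"wz":0,"claw":1},{"tx":0,"ty":-0.4,"tz":0,"wx":0,"wy":0,"wz":0,"claw":1},{"tx":0,"ty":-0.6,"tz":0,"wx":0,"wy":0,"wz":0,"claw":1},{"tx":0,"ty":-0.8,"tz":0,"wx":0,"wy":0,"wz":0,"claw":1},{"tx":0,"ty":-1,"tz":0,"wx":0,"wy":0,"wz":0,"claw":1}]' >/dev/null;python3 st.py
```

```text
cab xyz mm [-36.0002   0.6883 143.1696] F cab [-5.25  0.78  2.69] open 0.0001 clk 28.67 v 0.073 yaw 96.38
cab xyz mm [-25.9912   0.742  143.1527] F cab [-4.58  0.49  2.94] open 0.0 clk 29.08 v 0.074 yaw 96.38
```

```bash
python3 -m creep '[{"tx":0,"ty":-0.25,"tz":0,"wx":0,"wy":0,"wz":0,"claw":1},{"tx":0,"ty":-0.5,"tz":0,"wx":0,"wy":0,"wz":0,"claw":1},{"tx":0,"ty":-0.75,"tz":0,"wx":0,"wy":0,"wz":0,"claw":1},{"tx":0,"ty":-1,"tz":0,"wx":0,"wy":0,"wz":0,"claw":1},{"tx":0,"ty":-1.2,"tz":0,"wx":0,"wy":0,"wz":0,"claw":1}]' >/dev/null;python3 st.py; python3 ok.py && python3 -m creep '[{"tx":0,"ty":-0.05,"tz":0,"wx":0,"wy":0,"wz":0,"claw":1},{"tx":0,"ty":-0.1,"tz":0,"wx":0,"wy":0,"wz":0,"claw":1},{"tx":0,"ty":-0.15,"tz":0,"wx":0,"wy":0,"wz":0,"claw":1},{"tx":0,"ty":-0.2,"tz":0,"wx":0,"wy":0,"wz":0,"claw":1},{"tx":0,"ty":-0.25,"tz":0,"wx":0,"wy":0,"wz":0,"claw":1}]' >/dev/null;python3 st.py
```

```text
cab xyz mm [-13.868    0.7075 143.156 ] F cab [-5.27  1.64  3.57] open -0.0 clk 29.5 v 0.073 yaw 96.38
cab xyz mm [-11.7949   0.6762 143.0727] F cab [-5.02  0.36  3.22] open -0.0001 clk 29.92 v 0.018 yaw 96.37
```

```bash
python3 ok.py && python3 -m creep '[{"tx":0,"ty":-0.02,"tz":0,"wx":0,"wy":0,"wz":0,"claw":1},{"tx":0,"ty":-0.04,"tz":0,"wx":0,"wy":0,"wz":0,"claw":1},{"tx":0,"ty":-0.06,"tz":0,"wx":0,"wy":0,"wz":0,"claw":1},{"tx":0,"ty":-0.08,"tz":0,"wx":0,"wy":0,"wz":0,"claw":1},{"tx":0,"ty":-0.1,"tz":0,"wx":0,"wy":0,"wz":0,"claw":1}]' >/dev/null;python3 st.py
```

```text
cab xyz mm [-10.8107   0.6863 143.0851] F cab [-4.47  1.22  3.49] open 0.0 clk 30.33 v 0.006 yaw 96.37
```

```bash
python3 ok.py && python3 -m creep '[{"tx":0,"ty":-0.02,"tz":0,"wx":0,"wy":0,"wz":0,"claw":1},{"tx":0,"ty":-0.04,"tz":0,"wx":0,"wy":0,"wz":0,"claw":1},{"tx":0,"ty":-0.06,"tz":0,"wx":0,"wy":0,"wz":0,"claw":1},{"tx":0,"ty":-0.08,"tz":0,"wx":0,"wy":0,"wz":0,"claw":1},{"tx":0,"ty":-0.1,"tz":0,"wx":0,"wy":0,"wz":0,"claw":1}]' >/dev/null;python3 st.py
```

```text
cab xyz mm [ -9.846    0.6923 143.0638] F cab [-6.1   0.09  3.24] open -0.0001 clk 30.75 v 0.008 yaw 96.38
```

```bash
python3 ok.py && python3 -m creep '[{"tx":0,"ty":-0.02,"tz":0,"wx":0,"wy":0,"wz":0,"claw":1},{"tx":0,"ty":-0.04,"tz":0,"wx":0,"wy":0,"wz":0,"claw":1},{"tx":0,"ty":-0.06,"tz":0,"wx":0,"wy":0,"wz":0,"claw":1},{"tx":0,"ty":-0.08,"tz":0,"wx":0,"wy":0,"wz":0,"claw":1},{"tx":0,"ty":-0.1,"tz":0,"wx":0,"wy":0,"wz":0,"claw":1}]' >/dev/null;python3 st.py
```

```text
cab xyz mm [ -8.8706   0.6452 143.0717] F cab [-4.43  1.33  2.75] open 0.0 clk 31.17 v 0.006 yaw 96.37
```

```bash
python3 ok.py && python3 -m creep '[{"tx":0,"ty":-0.02,"tz":0,"wx":0,"wy":0,"wz":0,"claw":1},{"tx":0,"ty":-0.04,"tz":0,"wx":0,"wy":0,"wz":0,"claw":1},{"tx":0,"ty":-0.06,"tz":0,"wx":0,"wy":0,"wz":0,"claw":1},{"tx":0,"ty":-0.08,"tz":0,"wx":0,"wy":0,"wz":0,"claw":1},{"tx":0,"ty":-0.1,"tz":0,"wx":0,"wy":0,"wz":0,"claw":1}]' >/dev/null;python3 st.py
```

```text
cab xyz mm [ -7.8957   0.668  143.0813] F cab [-4.96  1.24  4.53] open -0.0002 clk 31.58 v 0.008 yaw 96.37
```

```bash
python3 ok.py && python3 -m creep '[{"tx":0,"ty":-0.02,"tz":0,"wx":0,"wy":0,"wz":0,"claw":1},{"tx":0,"ty":-0.04,"tz":0,"wx":0,"wy":0,"wz":0,"claw":1},{"tx":0,"ty":-0.06,"tz":0,"wx":0,"wy":0,"wz":0,"claw":1},{"tx":0,"ty":-0.08,"tz":0,"wx":0,"wy":0,"wz":0,"claw":1},{"tx":0,"ty":-0.1,"tz":0,"wx":0,"wy":0,"wz":0,"claw":1}]' >/dev/null;python3 st.py
```

```text
cab xyz mm [ -6.8714   0.7184 143.1038] F cab [-4.97  0.92  3.47] open 0.0001 clk 32.0 v 0.007 yaw 96.38
```

```bash
python3 ok.py && python3 -m creep '[{"tx":0,"ty":-0.02,"tz":0,"wx":0,"wy":0,"wz":0,"claw":1},{"tx":0,"ty":-0.04,"tz":0,"wx":0,"wy":0,"wz":0,"claw":1},{"tx":0,"ty":-0.06,"tz":0,"wx":0,"wy":0,"wz":0,"claw":1},{"tx":0,"ty":-0.08,"tz":0,"wx":0,"wy":0,"wz":0,"claw":1},{"tx":0,"ty":-0.1,"tz":0,"wx":0,"wy":0,"wz":0,"claw":1}]' >/dev/null;python3 st.py
```

```text
cab xyz mm [ -6.2567   0.6659 143.064 ] F cab [-5.63  0.87  3.94] open -0.0001 clk 32.42 v 0.007 yaw 96.37
```

```bash
python3 ok.py && python3 -m creep '[{"tx":0,"ty":-0.02,"tz":0,"wx":0,"wy":0,"wz":0,"claw":1},{"tx":0,"ty":-0.04,"tz":0,"wx":0,"wy":0,"wz":0,"claw":1},{"tx":0,"ty":-0.06,"tz":0,"wx":0,"wy":0,"wz":0,"claw":1},{"tx":0,"ty":-0.08,"tz":0,"wx":0,"wy":0,"wz":0,"claw":1},{"tx":0,"ty":-0.1,"tz":0,"wx":0,"wy":0,"wz":0,"claw":1}]' >/dev/null;python3 st.py
```

```text
cab xyz mm [ -5.2777   0.718  143.058 ] F cab [-5.26  0.82  4.38] open 0.0001 clk 32.83 v 0.009 yaw 96.38
```

```bash
python3 ok.py && python3 -m creep '[{"tx":0,"ty":-0.02,"tz":0,"wx":0,"wy":0,"wz":0,"claw":1},{"tx":0,"ty":-0.04,"tz":0,"wx":0,"wy":0,"wz":0,"claw":1},{"tx":0,"ty":-0.06,"tz":0,"wx":0,"wy":0,"wz":0,"claw":1},{"tx":0,"ty":-0.08,"tz":0,"wx":0,"wy":0,"wz":0,"claw":1},{"tx":0,"ty":-0.1,"tz":0,"wx":0,"wy":0,"wz":0,"claw":1}]' >/dev/null;python3 st.py
```

```text
cab xyz mm [ -4.3164   0.7045 143.0836] F cab [-7.11  1.3   4.7 ] open 0.0002 clk 33.25 v 0.01 yaw 96.38
```

```bash
python3 ok.py && python3 -m creep '[{"tx":0,"ty":-0.02,"tz":0,"wx":0,"wy":0,"wz":0,"claw":1},{"tx":0,"ty":-0.04,"tz":0,"wx":0,"wy":0,"wz":0,"claw":1},{"tx":0,"ty":-0.06,"tz":0,"wx":0,"wy":0,"wz":0,"claw":1},{"tx":0,"ty":-0.08,"tz":0,"wx":0,"wy":0,"wz":0,"claw":1},{"tx":0,"ty":-0.1,"tz":0,"wx":0,"wy":0,"wz":0,"claw":1}]' >/dev/null;python3 st.py
```

```text
cab xyz mm [ -4.0578   0.6995 143.0846] F cab [-7.92  1.75  6.04] open -0.0 clk 33.67 v 0.007 yaw 96.38
```

```bash
python3 -m creep '[{"tx":0,"ty":-0.02,"tz":0,"wx":0,"wy":0,"wz":0,"claw":1},{"tx":0,"ty":-0.04,"tz":0,"wx":0,"wy":0,"wz":0,"claw":1},{"tx":0,"ty":-0.06,"tz":0,"wx":0,"wy":0,"wz":0,"claw":1},{"tx":0,"ty":-0.08,"tz":0,"wx":0,"wy":0,"wz":0,"claw":1},{"tx":0,"ty":-0.09,"tz":0,"wx":0,"wy":0,"wz":0,"claw":1}]' >/dev/null;python3 st.py
```

```text
cab xyz mm [ -3.9599   0.6751 143.0853] F cab [-10.02   0.11   6.57] open 0.0001 clk 34.08 v 0.003 yaw 96.37
```

```bash
python3 -m creep '[{"tx":0,"ty":0.2,"tz":0,"wx":0,"wy":0,"wz":0,"claw":1},{"tx":0,"ty":0.4,"tz":0,"wx":0,"wy":0,"wz":0,"claw":1},{"tx":0,"ty":0.6,"tz":0,"wx":0,"wy":0,"wz":0,"claw":1},{"tx":0,"ty":0.8,"tz":0,"wx":0,"wy":0,"wz":0,"claw":1},{"tx":0,"ty":1,"tz":0,"wx":0,"wy":0,"wz":0,"claw":1}]' >/dev/null;python3 st.py;python3 -m creep '[{"tx":0,"ty":0.3,"tz":0,"wx":0,"wy":0,"wz":0,"claw":1},{"tx":0,"ty":0.7,"tz":0,"wx":0,"wy":0,"wz":0,"claw":1},{"tx":0,"ty":1.2,"tz":0,"wx":0,"wy":0,"wz":0,"claw":1},{"tx":0,"ty":1.8,"tz":0,"wx":0,"wy":0,"wz":0,"claw":1},{"tx":0,"ty":2.6,"tz":0,"wx":0,"wy":0,"wz":0,"claw":1}]' >/dev/null;python3 st.py
```

```text
cab xyz mm [-11.2512   0.6166 143.0484] F cab [-0.74  0.07  0.56] open -0.0001 clk 34.5 v 0.073 yaw 96.38
cab xyz mm [-37.7792   0.433  143.0728] F cab [-0.98  0.02  1.17] open 0.0001 clk 34.92 v 0.311 yaw 96.37
```

```bash
python3 -m creep '[{"tx":0,"ty":1.5,"tz":0,"wx":0,"wy":0,"wz":0,"claw":1},{"tx":-1,"ty":4,"tz":1,"wx":0,"wy":0,"wz":0,"claw":1},{"tx":-3,"ty":7,"tz":3,"wx":0,"wy":0,"wz":0,"claw":1},{"tx":-5,"ty":9,"tz":6,"wx":0,"wy":0,"wz":0,"claw":1},{"tx":-6,"ty":10,"tz":9,"wx":0,"wy":0,"wz":0,"claw":1}]' >/dev/null;python3 -m creep '[{"tx":0,"ty":0,"tz":4,"wx":0,"wy":0,"wz":0,"claw":1},{"tx":0,"ty":0,"tz":8,"wx":0,"wy":0,"wz":0,"claw":1},{"tx":0,"ty":0,"tz":10,"wx":0,"wy":0,"wz":0,"claw":1},{"tx":0,"ty":0,"tz":10,"wx":0,"wy":0,"wz":0,"claw":1},{"tx":0,"ty":0,"tz":10,"wx":0,"wy":0,"wz":0,"claw":1}]' >/dev/null;python3 st.py
python3 - <<'E'
from h import *
for n in("top","scene"): cv2.imwrite(f'pics/{n}F.png',cv2.cvtColor(snapshot(n),cv2.COLOR_RGB2BGR))
a=cv2.imread('pics/top0.png')[120:200,235:385];b=cv2.imread('pics/topF.png')[120:200,235:385]
cv2.imwrite('pics/zF.png',cv2.resize(np.vstack([a,b]),None,fx=3.75,fy=3.75,interpolation=cv2.INTER_CUBIC))
E
```

```text
cab xyz mm [-138.4323  192.007   203.1646] F cab [-0.06 -1.16  0.64] open 0.0004 clk 35.75 v 0.053 yaw 96.58
```

View pics/zF.png

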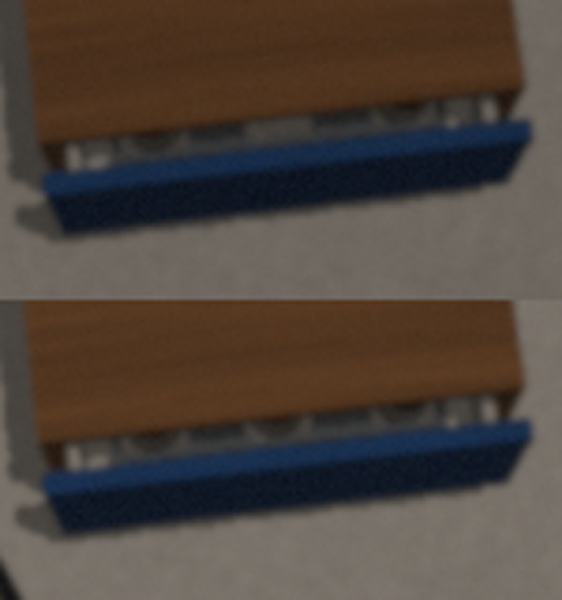

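View pics/sceneF.png

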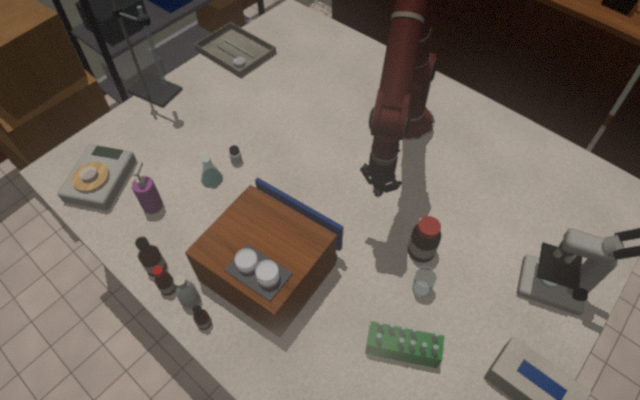

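The front is at its starting pixels, the three bottles show in the gap behind it, the bystanders have not moved and the arm is clear. I am handing in.

Run:
```python
from station import *
print(job_done())
```

```text
the job is handed in; nothing more can be done
None
```

The blue-capped bottle is in the middle well and the drawer is latched shut. I handed the job in with the clock at about 36 s of the 72 s allowed; no verdict was reported.

- **Opening:** I pressed the front in until it came up firm, about 10 mm in. The force read about 10.6 N along the press and about 12.7 N in total. The drawer sprang ajar, and I hooked it from behind and drew it out to about 0.12 m with 1.5 to 2 N.
- **Placing:** I gripped the bottle by its cap and lowered it slowly until the floor took its weight (about 2.4 N upward). After release, the blue cap sat midway between the two white caps in the top picture, within about 1 mm.
- **Closing:** I pushed the drawer in at up to about 36 mm/s until it came up firm. That was about 2.5 mm sooner than for opening, as expected, with about 12 N in total. When I eased off, contact ended at the latched place.

**Last checks:** The last top picture shows the blue front at the same pixels as at the start, with all three bottles in the gap behind it. The last scene picture shows the bystanders in their places and the arm clear of everything.

**Disagreement:** With the drawer open, one front-edge reading from the top picture differed by about 8 mm from the value given by the finger contact and the stored bottles. I used the latter, and the picture overlays of the well and the final fit agreed with it.

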